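# Bring the cooled crucible from the blocked desiccator to the balance

## Robot

A 7-joint arm with a two-finger parallel gripper is mounted at the origin on a cart in front of the work surface, level with it; the furniture and walls round the work are solid. World frame = base frame: x ahead of the robot, y to its left, z up, the work surface at z = 0. Lengths are in m, angles in rad, forces in N, time in s.
With the tool pointing down it reaches from about 0.35 to 0.9 m from the base axis. Payload 7.2 kg.
Tool frame: the origin (TCP) lies on the mounting face of the last link; the fingertips stand 173 mm ahead of it and the grasp point (between the pads) lies 155 mm ahead of it; z points along the fingers, y is the line along which they close (so a half turn about z gives the same grasp; the last joint's range is limited). The gripper opens to 85 mm and grips with 20 to 120 N. Pads are 22 mm wide; open, the fingers measure 114 mm over their backs; the gripper's body (76 mm by 85 mm) begins 54 mm behind the grasp point. The pads swing forward as they close: fully open they stand 13 mm farther back than shut.
Start: joints at [-1.225, 0.411, -0.013, 1.596, 0.006, 1.134, -0.082], TCP at [0.251, 0.572, 0.405] pointing down, gripper open.
Joint ranges: [-2.95, 2.95], [-0.29, 1.99], [-1.47, 1.44], [0.14, 2.54], [-1.03, 4.17], [0.13, 1.85], [-2.86, 2.86]. Speed limits (rad/s): [2.39, 2.39, 3.01, 3.01, 3.14, 3.14, 3.14].

## Interface

Orientations are given as a unit quaternion [w, x, y, z].
In Python, from station import robot gives the robot as it stands.
- The arm moves only by the shell command python3 -m jog 'ROWS' [FORCE]. ROWS is JSON, a list of rows, each a list of 7 numbers: the opening, from 0 (shut) to 1 (fully open), then the shift along the tool's x, y, z in units of 250 mm (1.0 is 250 mm), then the turn, a rotation vector about the tool's x, y, z in units of 180 degrees (1.0 is 180 degrees). In form: [[hand, x, y, z, rx, ry, rz], ...]. A call has 1 to 20 rows; each row is the pose to reach, as a shift and turn from the pose commanded when the call began, along the tool's axes at that moment, turning the shorter way round; what a row does not reach only later rows make up. A row lasts 1/12 s, in which the tool goes at most 41.7 mm and 7.16 degrees, less where a joint would pass 70% of its speed; a pose out of reach is approached as far as the arm can. A call with a number of a shift or a turn outside -1 to 1 is refused whole. A call with a gripper value outside its range is refused whole. The fingers move at their own pace and stop on an object; FORCE is the grip in N (left out, the last holds). Time passes only in rows, so rows that repeat a pose let the fingers close. It gives the time, the measured TCP pose, the force, the opening and the grip force at its end, in the units of the state.
- robot.state(): the state, without advancing time (a new reading comes with each control period).
- robot.capture(name): name is "scene" or "top" or "wrist"; returns a dict with "pixels" (384x512x3 uint8, red, green, blue), "range_z" (384x512 float32, m along the optical axis (not along the pixel's ray), 0 where there is no reading), "fx", "fy", "cx", "cy" (pixels), "rvec" (rotation vector, rad) and "tvec" (3), from world to camera coordinates, as OpenCV has them. Camera axes: x right, y down, z forward; pixel columns grow to the right and rows downward; lengths in m; the calibration is good to about 2 mm. The wrist camera is an equidistant fisheye: a pixel r from the principal point sees the ray r / f radians off the axis. A picture is of the moment at which its call begins.
- robot.hand_in(): hands the job in; it is judged then, once.
The state is a dict: "t": time; "qpos": joint angles; "joint_vel": joint speeds; "joint_efforts": joint torques, N m; "eef_pos": TCP position; "ee_rot": TCP orientation; "ft_force": force on the tool from outside, world axes, zero at the start; "ft_torque": the same for the moment, N m; "finger_gap": opening from 0.0 (shut) to 1.0 (fully open); "finger_force": force on a finger pad.
Only numpy, scipy, OpenCV 4.12 (cv2) and the standard library are available. Lean on these libraries where they do the work, as an engineer would, in place of code of your own. Each camera call takes 0.05 s, during which the arm holds its last target. There are 200 camera calls.

## Task

The lidded crucible in the desiccator's drawer has cooled and is to be weighed, but a dropper bottle, a screw-cap jar and a glass beaker, laid out for the next run, are in the drawer's way: first set all three aside on the stone slab, then pull the drawer right out and stand the lidded crucible in the middle of the balance pan. Push the drawer fully shut again with the open crucible still inside, and put bottle, jar and beaker each back where it stood. Knock nothing over.

Things in the scene. Friction and masses are not known exactly. Their poses are not given: they have to be found in the camera images.
- desiccator: Clear acrylic bench desiccator with white edges, 200 (x) x 250 (y) x 85 mm high, fixed to the worktop; origin at the centre of its underside; +x points to its back, the drawer comes out along -x of its own frame. Its roof is clear and the crucibles can be seen through it.
- drawer (a joint): Travel of the desiccator's drawer in m: 0 = shut, 0.115 = right out. Slides with about 1 to 2 N, stays where left. White front as wide as the case, 6 mm before it, 12 to 82 mm above the worktop; inside a dark flat plate, top 16 mm above the worktop, 145 mm long, side rims to 33 mm. The crucibles stand on it about 50 mm left and right of its middle, 50 mm behind the front.
- drawer_handle (a point): Middle of the drawer's handle: a horizontal steel bar 9 mm thick and 90 mm long along the desiccator's y, 68 mm above the worktop, 40 mm before the drawer's front and 46 mm before the case (35 mm free between bar and drawer front). Its axes are those of the desiccator; it moves with the drawer.
- lidded_crucible: White porcelain crucible with a knobbed lid (one piece), round, 41 mm across from 14 to 37 mm above its foot, narrower at the foot (31 mm), 50 mm high to the top of the knob; 50 g. Origin at the centre of its underside, z up. Stands in the drawer.
- open_crucible: Low white porcelain crucible without a lid, 50 mm across the rim, 24 mm high, hollow. Origin at the centre of its underside. Stands in the drawer and stays there.
- pan (a point): Centre of the top of the balance pan: a round steel pan 110 mm across, 61 mm above the worktop, on a white laboratory balance 200 x 165 mm whose body is 49 mm high, fixed to the worktop; z up.
- stone_slab: Pale stone slab lying on the worktop, 262 (x) x 202 (y) x 18 mm, fixed; origin at the centre of its underside, x along its long side.
- dropper_bottle: Amber glass dropper bottle with black cap and white rubber bulb, 41 mm across, 120 mm high (straight sides from the foot to about 55 mm, stiff cap to 88 mm, soft bulb above); about 110 g. Origin at the centre of its underside, z up.
- sample_jar: Squat grey plastic sample jar with a white screw cap (one piece), round, body 42 mm across up to about 42 mm, cap 38 mm across from 48 mm up, 64 mm high; about 90 g. Origin at the centre of its underside, z up.
- glass_beaker: Small clear glass beaker, 51 mm across at the rim and 47 mm near the foot, 68 mm high, empty; about 50 g. Origin at the centre of its underside, z up.
Not all that is in view belongs to the job. What is shaped like the dropper_bottle but pink is not meant. What is shaped like the glass_beaker but blue is not meant.

How it is judged:
By the outcome, as a careful person would: the job done as asked, in the order asked, and still so for the second after the job is handed in, with the robot touching nothing.
It also fails if it takes over 138 s, if anything falls off the work surface, if the arm or the gripper's body presses on something with over 40 N, if the wrist force passes 120 N, or if a joint passes its speed limit or range.

## Working session

There is one attempt and no reset: what is moved stays moved. The work goes in short steps, Python scripts to look and compute and a shell command to move; the robot and the scene stay as the last step left them, time stands still between calls to the robot, and variables do not carry over. Pictures are saved under pics/ and viewed, at most 14 in all, crops included, and the job is handed in when it is done.

```bash
ls; mkdir -p pics; cat > h.py <<'E'
import numpy as np,cv2,sys
sys.path.insert(0,'.')
from station import robot
def cap(n):
    c=robot.capture(n); np.savez(f'{n}.npz',**c); cv2.imwrite(f'pics/{n}_raw.png',c['pixels'][:,:,::-1]); return c
def ld(n): return dict(np.load(f'{n}.npz'))
def cloud(c):
    R=cv2.Rodrigues(np.array(c['rvec'],float))[0]; z=c['range_z'].astype(float)
    v,u=np.mgrid[0:384,0:512]
    p=np.stack([(u-c['cx'])/c['fx']*z,(v-c['cy'])/c['fy']*z,z],-1)
    w=(p-np.array(c['tvec']).ravel())@R; w[z==0]=np.nan
    return w
def onplane(c,u,v,h):
    R=cv2.Rodrigues(np.array(c['rvec'],float))[0]; o=-R.T@np.array(c['tvec']).ravel()
    d=R.T@np.array([(u-c['cx'])/c['fx'],(v-c['cy'])/c['fy'],1.]); return o+d*(h-o[2])/d[2]
def proj(c,P):
    p,_=cv2.projectPoints(np.array(P,float).reshape(-1,3),np.array(c['rvec'],float),np.array(c['tvec'],float),np.array([[c['fx'],0,c['cx']],[0,c['fy'],c['cy']],[0,0,1.]]),None); return p[:,0]
E
python3 - <<'E'
from h import *
for n in('scene','top'):
    c=cap(n);R=cv2.Rodrigues(np.array(c['rvec'],float))[0];print(n,-R.T@np.array(c['tvec']).ravel(),c['fx'])
s=robot.state();print(s['eef_pos'],s['ee_rot'],s['finger_gap'],s['t'])
E
```

```text
pics
scene [-0.19622376 -0.48449318  0.91835749] 421.3149441703741
top [ 0.35181713 -0.02678135  1.32018633] 416.2799874751137
[0.25121775 0.57208433 0.40394499] [-1.03768548e-04  2.05385666e-01  9.78680859e-01 -7.03093217e-04] 0.9999079414655866 0.1
```

View pics/top_raw.png

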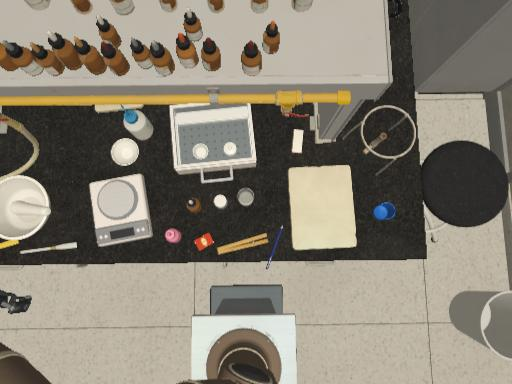

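View pics/scene_raw.png

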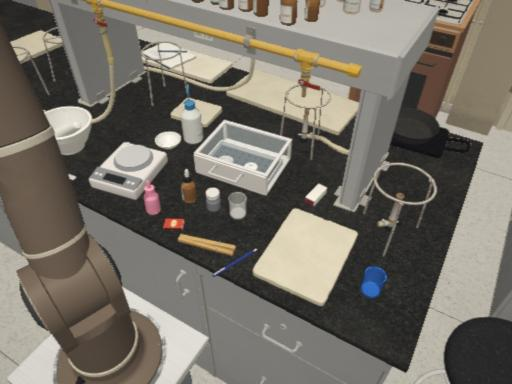

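Top view: dropper bottle (193,205), jar (220,201), clear beaker (246,197), handle (217,178), pan (118,200), slab (322,207). The pink bottle (173,236) and the blue beaker (385,212) are decoys. I'll check with an enlarged crop and measure.

```bash
python3 - <<'E'
from h import *
c=ld('top');w=cloud(c)
im=c['pixels'][:,:,::-1][90:260,80:370]; 
cv2.imwrite('pics/topcrop.png',cv2.resize(im[:, :200],None,fx=4,fy=3.5*4/3.5,interpolation=cv2.INTER_CUBIC)[:600])
def region(n,u0,u1,v0,v1,zl,zh):
    p=w[v0:v1,u0:u1].reshape(-1,3);p=p[(p[:,2]>zl)&(p[:,2]<zh)]
    if len(p)<3: print(n,len(p));return p
    print(n,len(p),p.min(0).round(3),p.max(0).round(3),'mid',((p.min(0)+p.max(0))/2).round(3),'med',np.median(p,0).round(3));return p
for cn in('top','scene'):
    c=ld(cn);w=cloud(c); W=w.reshape(-1,3)
    print(cn)
    if cn=='top':
        B=dict(bottle=(183,204,192,215),jar=(210,230,192,212),beaker=(236,257,186,208),pink=(162,184,225,245))
    else:
        B=dict(bottle=(178,198,167,205),jar=(203,223,186,213),beaker=(226,250,190,220),pink=(142,162,180,216))
    for k,b in B.items(): region(k,*b,0.012,0.2)
    for k,b in B.items(): region(k+'_top',*b,dict(bottle=.095,jar=.055,beaker=.055,pink=.095)[k],0.2)
c=ld('top');w=cloud(c)
p=region('pan',90,150,175,245,.055,.068)
def rect(n,p): 
    r=cv2.minAreaRect((p[:,:2]*1000).astype(np.float32));print(n,r)
p=region('slab',280,365,160,255,.010,.025);rect('slab',p)
p=region('bal',85,155,170,250,.035,.075);rect('bal',p)
p=region('case',165,262,98,178,.07,.1);rect('case',p)
p=region('handle',195,240,170,188,.055,.08);rect('h',p)
print(c['range_z'][100:105,340],W.shape)
p=region('pipe',160,360,85,110,.1,.9)
for uv in [(172,108),(252,103),(257,163),(177,172)]: print(uv,onplane(c,*uv,.083).round(3))
for uv in [(201,182),(232,179)]: print(uv,onplane(c,*uv,.07).round(3))
for uv in [(201,152),(230,149)]: print(uv,w[uv[1],uv[0]].round(3),onplane(c,*uv,.04).round(3))
E
```

```text
top
bottle 171 [0.467 0.129 0.013] [0.508 0.167 0.121] mid [0.488 0.148 0.067] med [0.483 0.144 0.068]
jar 156 [0.476 0.047 0.013] [0.516 0.085 0.07 ] mid [0.496 0.066 0.041] med [0.494 0.066 0.063]
beaker 99 [ 0.485 -0.034  0.014] [0.533 0.015 0.073] mid [ 0.509 -0.01   0.043] med [ 0.519 -0.009  0.061]
pink 179 [0.376 0.192 0.015] [0.415 0.232 0.122] mid [0.395 0.212 0.068] med [0.393 0.205 0.066]
bottle_top 26 [0.476 0.141 0.095] [0.497 0.158 0.121] mid [0.487 0.15  0.108] med [0.488 0.148 0.101]
jar_top 127 [0.478 0.048 0.056] [0.516 0.085 0.07 ] mid [0.497 0.066 0.063] med [0.497 0.066 0.064]
beaker_top 55 [ 0.486 -0.034  0.056] [0.533 0.015 0.073] mid [ 0.509 -0.01   0.064] med [ 0.515 -0.01   0.067]
pink_top 23 [0.387 0.201 0.095] [0.404 0.218 0.122] mid [0.395 0.21  0.109] med [0.395 0.209 0.108]
scene
bottle 347 [0.464 0.127 0.013] [0.591 0.202 0.121] mid [0.527 0.165 0.067] med [0.478 0.142 0.06 ]
jar 272 [0.473 0.045 0.012] [0.513 0.087 0.07 ] mid [0.493 0.066 0.041] med [0.485 0.06  0.051]
beaker 396 [ 0.483 -0.036  0.012] [0.535 0.015 0.073] mid [ 0.509 -0.01   0.043] me
[... 1232 characters left out ...]
05810547), 5.201591968536377)
handle 144 [0.551 0.026 0.062] [0.589 0.127 0.078] mid [0.57  0.076 0.07 ] med [0.561 0.081 0.071]
h ((569.8067016601562, 76.48641204833984), (100.71743774414062, 37.49953079223633), 89.5340805053711)
[0.9025568  0.9024565  0.90829194 0.9082708  1.0278478 ] (196608, 3)
pipe 3976 [ 0.66  -0.3    0.109] [0.787 0.169 0.495] mid [ 0.723 -0.065  0.302] med [ 0.685 -0.066  0.458]
(172, 108) [0.783 0.213 0.083]
(252, 103) [ 0.796 -0.035  0.083]
(257, 163) [ 0.606 -0.047  0.083]
(177, 172) [0.581 0.194 0.083]
(201, 182) [0.552 0.123 0.07 ]
(232, 179) [0.56  0.029 0.07 ]
(201, 152) [0.642 0.122 0.084] [0.652 0.128 0.04 ]
(230, 149) [0.65  0.034 0.085] [0.661 0.036 0.04 ]
```

View pics/topcrop.png

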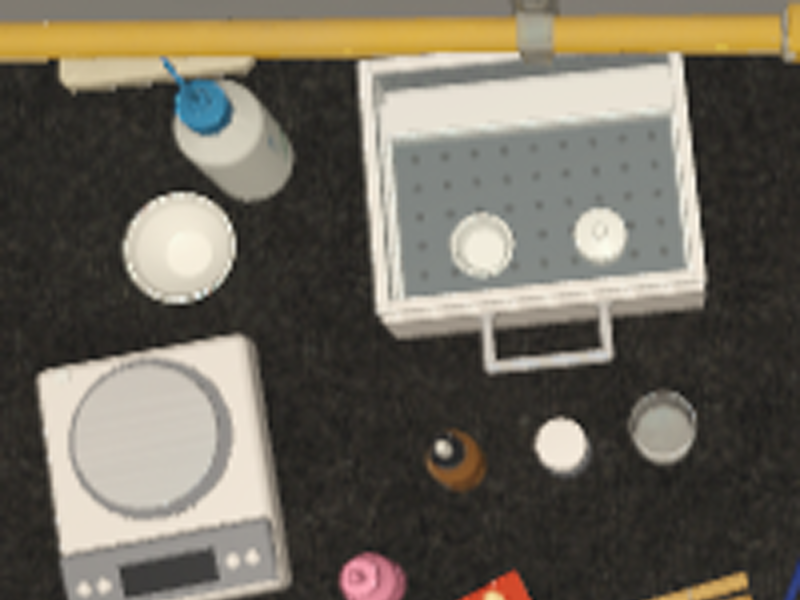

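The crop confirms the amber bottle (455,460), white-capped jar (562,445) and clear beaker (662,428). The lidded crucible with its knob is on the right (600,234), the open crucible on the left (481,245). Next I'll refine the handle, yaw, pan and crucible positions.

```bash
cat >> h.py <<'E'
from scipy.spatial.transform import Rotation as Rt
YAW=None
def go(*pts,yaw=None):
    """world grasp points -> tool-axis shifts in 250 mm units from the present pose"""
    s=robot.state();q=s['ee_rot'];R=Rt.from_quat([q[1],q[2],q[3],q[0]]);M=R.as_matrix()
    g=np.array(s['eef_pos'])+M@[0,0,.155]
    print('grasp',g.round(4),'yaw y-axis',np.degrees(np.arctan2(M[1,1],M[0,1])).round(2),'tilt',M[2].round(4),'t',round(s['t'],2))
    for p in pts:
        if yaw is not None:
            a=np.radians(yaw);y=np.array([np.cos(a),np.sin(a),0]);z=np.array([0,0,-1.]);T=np.stack([np.cross(y,z),y,z],1)
            rv=Rt.from_matrix(M.T@T).as_rotvec()/np.pi
            t=np.array(p)-T@[0,0,.155]
        else: rv=np.zeros(3);t=np.array(p)-M@[0,0,.155]
        print(p,'->',(M.T@(t-np.array(s['eef_pos']))/.25).round(3),rv.round(4))
E
python3 - <<'E'
from h import *
from scipy.optimize import least_squares
c=ld('top');g=cv2.cvtColor(c['pixels'],cv2.COLOR_RGB2GRAY)
for n in('top','scene'):
    c=ld(n);w=cloud(c).reshape(-1,3)
    m=(w[:,2]>.055)&(w[:,2]<.08)&(w[:,0]>.535)&(w[:,0]<.573)&(w[:,1]>.02)&(w[:,1]<.135)
    p=w[m]; 
    # bar: keep front cluster
    p=p[p[:,0]<.5735]; k=np.polyfit(p[:,1],p[:,0],1); r=p[:,0]-np.polyval(k,p[:,1]); p=p[abs(r)<.007];k=np.polyfit(p[:,1],p[:,0],1)
    print(n,'bar',len(p),p.min(0).round(3),p.max(0).round(3),'x@.076',np.polyval(k,.076).round(4),'ang',np.degrees(np.arctan(-k[0])).round(2))
    # drawer front / case top edges
    m=(w[:,2]>.075)&(w[:,2]<.1)&(w[:,0]>.55)&(w[:,0]<.81)&(w[:,1]>-.07)&(w[:,1]<.24)
    print(n,'case',cv2.minAreaRect((w[m][:,:2]*1000).astype(np.float32)))
    m=(abs(w[:,2]-.061)<.004)&(np.hypot(w[:,0]-.495,w[:,1]-.382)<.07)
    p=w[m];(cx,cy),r=cv2.minEnclosingCircle((p[:,:2]*1000).astype(np.float32));print(n,'pan',cx,cy,r,p.mean(0))
c=ld('top')
print('pan px',onplane(c,116.25,199.25,.061).round(4))
print('lid knob',onplane(c,80+600/4,90+230/4,.062).round(4),'lid',onplane(c,80+600/4,90+236/4,.05).round(4),'open',onplane(c,80+481/4,90+245/4,.04).round(4))
go([.509,-.010,.20],yaw=95)
E
```

```text
top bar 102 [0.552 0.026 0.062] [0.569 0.123 0.078] x@.076 0.5598 ang 4.38
top case ((681.038330078125, 86.6345443725586), (249.727783203125, 250.5292205810547), 5.201591968536377)
top pan 505.6339416503906 383.14166259765625 55.544456481933594 [0.50618931 0.38279664 0.06114004]
scene bar 98 [0.549 0.025 0.064] [0.568 0.122 0.076] x@.076 0.5571 ang 5.07
scene case ((679.4948120117188, 86.65629577636719), (254.48190307617188, 252.83743286132812), 5.7544684410095215)
scene pan 503.90289306640625 382.84027099609375 57.153297424316406 [0.50360497 0.38166193 0.06235047]
pan px [0.5036 0.3816 0.061 ]
lid knob [0.6604 0.0352 0.062 ] lid [0.6585 0.0358 0.05  ] open [0.6548 0.13   0.04  ]
grasp [0.2511 0.5719 0.2489] yaw y-axis 66.3 tilt [-1.0e-04 -1.4e-03 -1.0e+00] t 0.1
[0.509, -0.01, 0.2] -> [-1.88  -1.717  0.198] [-4.000e-04 -1.000e-04 -1.595e-01]
```

```bash
python3 -m jog '[[0.78,-0.3,-0.3,0,0,0,-0.04],[0.78,-0.5,-0.5,0,0,0,-0.08],[0.78,-0.7,-0.7,0.05,0,0,-0.12],[0.78,-0.94,-0.86,0.1,0,0,-0.16],[0.78,-0.94,-0.86,0.1,0,0,-0.16],[0.78,-0.94,-0.86,0.1,0,0,-0.16],[0.78,-0.94,-0.86,0.1,0,0,-0.16],[0.78,-0.94,-0.86,0.1,0,0,-0.16],[0.78,-0.94,-0.86,0.1,0,0,-0.16],[0.78,-0.94,-0.86,0.1,0,0,-0.16],[0.78,-0.94,-0.86,0.1,0,0,-0.16],[0.78,-0.94,-0.86,0.1,0,0,-0.16],[0.78,-0.94,-0.86,0.1,0,0,-0.16]]' 30; python3 -c "
from h import *
go([.509,-.010,.18],yaw=95.2)"
```

```text
t: 1.18
eef_pos: [0.3794, 0.2821, 0.3797]
ee_rot: [-0.0, -0.046, 0.999, 0.0]
ft_force: [-0.6, 0.4, -0.4]
finger_gap: 0.784
finger_force: 0.0
grasp [0.3794 0.2822 0.2247] yaw y-axis 95.23 tilt [ 1.e-04  3.e-04 -1.e+00] t 1.18
[0.509, -0.01, 0.18] -> [-0.41  -1.211  0.178] [ 0.0001 -0.      0.0001]
```

```bash
python3 -m jog '[[0.78,-0.1,-0.15,0,0,0,0],[0.78,-0.2,-0.35,0,0,0,0],[0.78,-0.3,-0.6,0.1,0,0,0],[0.78,-0.41,-1,0.18,0,0,0],[0.78,-0.41,-1,0.18,0,0,0],[0.78,-0.41,-1,0.18,0,0,0],[0.78,-0.41,-1,0.18,0,0,0],[0.78,-0.41,-1,0.18,0,0,0],[0.78,-0.41,-1,0.18,0,0,0],[0.78,-0.41,-1,0.18,0,0,0]]' 30; python3 -c "
from h import *
go([.509,-.010,.14],[.509,-.010,.045])"
```

```text
t: 2.02
eef_pos: [0.5043, 0.0424, 0.3346]
ee_rot: [-0.0, -0.045, 0.999, 0.0]
ft_force: [0.4, 0.9, -0.5]
finger_gap: 0.781
finger_force: 0.0
grasp [0.5042 0.0425 0.1796] yaw y-axis 95.18 tilt [ 5.e-04  6.e-04 -1.e+00] t 2.02
[0.509, -0.01, 0.14] -> [-0.    -0.211  0.158] [0. 0. 0.]
[0.509, -0.01, 0.045] -> [-0.    -0.211  0.538] [0. 0. 0.]
```

```bash
python3 -m jog '[[0.78,0,-0.1,0,0,0,0],[0.78,0,-0.211,0.05,0,0,0],[0.78,0,-0.211,0.16,0,0,0],[0.78,0,-0.211,0.28,0,0,0],[0.78,0,-0.211,0.4,0,0,0],[0.78,0,-0.211,0.48,0,0,0],[0.78,0,-0.211,0.538,0,0,0],[0.78,0,-0.211,0.538,0,0,0],[0.5,0,-0.211,0.538,0,0,0],[0.5,0,-0.211,0.538,0,0,0],[0.5,0,-0.211,0.538,0,0,0],[0.5,0,-0.211,0.538,0,0,0],[0.5,0,-0.211,0.538,0,0,0],[0.5,0,-0.211,0.538,0,0,0]]' 30; python3 -c "
from h import *
go([.56,-.24,.13],[.56,-.24,.065])"
```

```text
t: 3.18
eef_pos: [0.5092, -0.0115, 0.2008]
ee_rot: [0.001, -0.044, 0.999, 0.0]
ft_force: [0.1, 0.3, 1.0]
finger_gap: 0.583
finger_force: 31.2
grasp [ 0.5093 -0.0114  0.0458] yaw y-axis 95.09 tilt [-1.1e-03  1.0e-04 -1.0e+00] t 3.18
[0.56, -0.24, 0.13] -> [-0.121 -0.929 -0.337] [0. 0. 0.]
[0.56, -0.24, 0.065] -> [-0.121 -0.929 -0.077] [0. 0. 0.]
```

```bash
python3 -m jog '[[0.5,0,0,-0.1,0,0,0],[0.5,0,0,-0.22,0,0,0],[0.5,0,-0.05,-0.33,0,0,0],[0.5,-0.02,-0.15,-0.34,0,0,0],[0.5,-0.04,-0.28,-0.34,0,0,0],[0.5,-0.06,-0.42,-0.34,0,0,0],[0.5,-0.08,-0.56,-0.34,0,0,0],[0.5,-0.1,-0.7,-0.34,0,0,0],[0.5,-0.12,-0.82,-0.34,0,0,0],[0.5,-0.12,-0.9,-0.34,0,0,0],[0.5,-0.12,-0.929,-0.32,0,0,0],[0.5,-0.12,-0.929,-0.25,0,0,0],[0.5,-0.12,-0.929,-0.18,0,0,0],[0.5,-0.12,-0.929,-0.12,0,0,0],[0.5,-0.12,-0.929,-0.09,0,0,0],[0.5,-0.12,-0.929,-0.076,0,0,0],[0.5,-0.12,-0.929,-0.073,0,0,0],[0.5,-0.12,-0.929,-0.073,0,0,0]]' 30
```

```text
t: 4.68
eef_pos: [0.5597, -0.2395, 0.2188]
ee_rot: [0.0, -0.045, 0.999, 0.0]
ft_force: [-0.0, -0.4, -0.9]
finger_gap: 0.581
finger_force: 31.2
```

```bash
python3 -m jog '[[0.6,0,0,0,0,0,0],[0.7,0,0,0,0,0,0],[0.78,0,0,0,0,0,0],[0.78,0,0,0,0,0,0],[0.78,0,0,0,0,0,0],[0.78,0,0,-0.1,0,0,0],[0.78,0,0,-0.2,0,0,0],[0.78,0,0,-0.3,0,0,0],[0.68,0,0,-0.3,0,0,0]]' 30; python3 -c "
from h import *
go([.496,.067,.13],[.496,.067,.033])"
```

```text
t: 5.43
eef_pos: [0.5608, -0.2412, 0.2984]
ee_rot: [0.003, -0.044, 0.999, -0.001]
ft_force: [1.0, -1.4, -0.8]
finger_gap: 0.681
finger_force: 0.0
grasp [ 0.5619 -0.2416  0.1434] yaw y-axis 95.06 tilt [-0.0069 -0.003  -1.    ] t 5.43
[0.496, 0.067, 0.13] -> [0.154 1.253 0.049] [0. 0. 0.]
[0.496, 0.067, 0.033] -> [0.157 1.254 0.437] [0. 0. 0.]
```

```bash
python3 -m jog '[[0.68,0.05,0.15,0,0,0,0],[0.68,0.15,0.35,0,0,0,0],[0.68,0.15,0.55,0,0,0,0],[0.68,0.15,1,0,0,0,0],[0.68,0.15,1,0,0,0,0],[0.68,0.15,1,0,0,0,0],[0.68,0.15,1,0,0,0,0],[0.68,0.15,1,0,0,0,0],[0.68,0.15,1,0,0,0,0]]' 30; python3 -c "
from h import *
go([.496,.067,.13],[.496,.067,.033],yaw=95.2)"
```

```text
t: 6.18
eef_pos: [0.5, 0.0057, 0.2934]
ee_rot: [0.0, -0.045, 0.999, -0.0]
ft_force: [-1.3, -0.9, -0.9]
finger_gap: 0.678
finger_force: 0.0
grasp [0.5    0.0056 0.1384] yaw y-axis 95.19 tilt [-1.e-04 -3.e-04 -1.e+00] t 6.18
[0.496, 0.067, 0.13] -> [-0.006  0.246  0.034] [-0.0001  0.     -0.0001]
[0.496, 0.067, 0.033] -> [-0.006  0.246  0.422] [-0.0001  0.     -0.0001]
```

```bash
python3 -m jog '[[0.68,0,0.12,0,0,0,0],[0.68,-0.006,0.246,0,0,0,0],[0.68,-0.006,0.246,0.1,0,0,0],[0.68,-0.006,0.246,0.22,0,0,0],[0.68,-0.006,0.246,0.32,0,0,0],[0.68,-0.006,0.246,0.39,0,0,0],[0.68,-0.006,0.246,0.42,0,0,0],[0.68,-0.006,0.246,0.42,0,0,0],[0.4,-0.006,0.246,0.42,0,0,0],[0.4,-0.006,0.246,0.42,0,0,0],[0.4,-0.006,0.246,0.42,0,0,0],[0.4,-0.006,0.246,0.42,0,0,0],[0.4,-0.006,0.246,0.42,0,0,0],[0.4,-0.006,0.246,0.42,0,0,0]]' 35; python3 -c "
from h import *
go([.48,-.24,.13],[.48,-.24,.051])"
```

```text
t: 7.35
eef_pos: [0.4964, 0.0668, 0.1894]
ee_rot: [0.001, -0.044, 0.999, 0.0]
ft_force: [-1.3, -1.2, 6.7]
finger_gap: 0.471
finger_force: 36.0
grasp [0.4967 0.0669 0.0344] yaw y-axis 95.09 tilt [-1.8e-03  2.0e-04 -1.0e+00] t 7.35
[0.48, -0.24, 0.13] -> [ 0.175 -1.217 -0.383] [0. 0. 0.]
[0.48, -0.24, 0.051] -> [ 0.175 -1.217 -0.067] [0. 0. 0.]
```

```bash
python3 -m jog '[[0.4,0,0,-0.1,0,0,0],[0.4,0,0,-0.22,0,0,0],[0.4,0.02,-0.06,-0.33,0,0,0],[0.4,0.04,-0.15,-0.34,0,0,0],[0.4,0.06,-0.28,-0.34,0,0,0],[0.4,0.08,-0.42,-0.34,0,0,0],[0.4,0.1,-0.56,-0.34,0,0,0],[0.4,0.12,-0.7,-0.34,0,0,0],[0.4,0.14,-0.84,-0.34,0,0,0],[0.4,0.16,-0.94,-0.34,0,0,0],[0.4,0.16,-1,-0.32,0,0,0],[0.4,0.16,-1,-0.25,0,0,0],[0.4,0.16,-1,-0.18,0,0,0],[0.4,0.16,-1,-0.12,0,0,0],[0.4,0.16,-1,-0.09,0,0,0],[0.4,0.16,-1,-0.076,0,0,0],[0.4,0.16,-1,-0.073,0,0,0],[0.4,0.16,-1,-0.073,0,0,0]]' 35
```

```text
t: 8.85
eef_pos: [0.4778, -0.1855, 0.2075]
ee_rot: [-0.001, -0.045, 0.999, 0.001]
ft_force: [-5.3, 1.2, 5.9]
finger_gap: 0.471
finger_force: 36.6
```

```bash
python3 -m jog '[[0.5,0,0,0,0,0,0],[0.6,0,0,0,0,0,0],[0.7,0,0,0,0,0,0],[0.7,0,0,0,0,0,0],[0.7,0,0,-0.1,0,0,0],[0.7,0,0,-0.22,0,0,0],[0.7,0,0,-0.36,0,0,0],[0.7,0,0,-0.5,0,0,0],[0.7,0,0,-0.5,0,0,0],[0.7,0,0,-0.5,0,0,0]]' 30; python3 -c "
from h import *
go([.486,.149,.15],[.486,.149,.072],yaw=95.2)"
```

```text
t: 9.68
eef_pos: [0.479, -0.1859, 0.3338]
ee_rot: [0.002, -0.044, 0.999, -0.001]
ft_force: [-0.1, 0.4, -0.7]
finger_gap: 0.701
finger_force: 0.0
grasp [ 0.4797 -0.186   0.1788] yaw y-axis 95.1 tilt [-0.0048 -0.0013 -1.    ] t 9.68
[0.486, 0.149, 0.15] -> [-0.146  1.332  0.114] [-0.0004  0.0015 -0.0006]
[0.486, 0.149, 0.072] -> [-0.145  1.332  0.426] [-0.0004  0.0015 -0.0006]
```

```bash
python3 -m jog '[[0.7,-0.02,0.15,0,0,0,0],[0.7,-0.05,0.35,0,0,0,0],[0.7,-0.1,0.55,0,0,0,0],[0.7,-0.146,1,0,0,0,0],[0.7,-0.146,1,0,0,0,0],[0.7,-0.146,1,0,0,0,0],[0.7,-0.146,1,0,0,0,0],[0.7,-0.146,1,0,0,0,0],[0.7,-0.146,1,0,0,0,0],[0.7,-0.146,1,0,0,0,0]]' 30; python3 -c "
from h import *
go([.486,.149,.17],[.486,.149,.072],yaw=95.2)
cap('top');cap('scene')
cv2.imwrite('pics/a.png',cv2.resize(ld('scene')['pixels'][120:310,130:400,::-1],None,fx=2.9,fy=2.9))"
```

```text
t: 10.52
eef_pos: [0.4923, 0.0651, 0.3309]
ee_rot: [-0.001, -0.044, 0.999, -0.0]
ft_force: [-0.1, -0.2, 0.4]
finger_gap: 0.698
finger_force: 0.0
grasp [0.4921 0.0649 0.1759] yaw y-axis 94.99 tilt [ 1.4e-03 -9.0e-04 -1.0e+00] t 10.52
[0.486, 0.149, 0.17] -> [-0.004  0.337  0.023] [-0.0003 -0.0005 -0.0011]
[0.486, 0.149, 0.072] -> [-0.005  0.337  0.415] [-0.0003 -0.0005 -0.0011]
```

View pics/a.png

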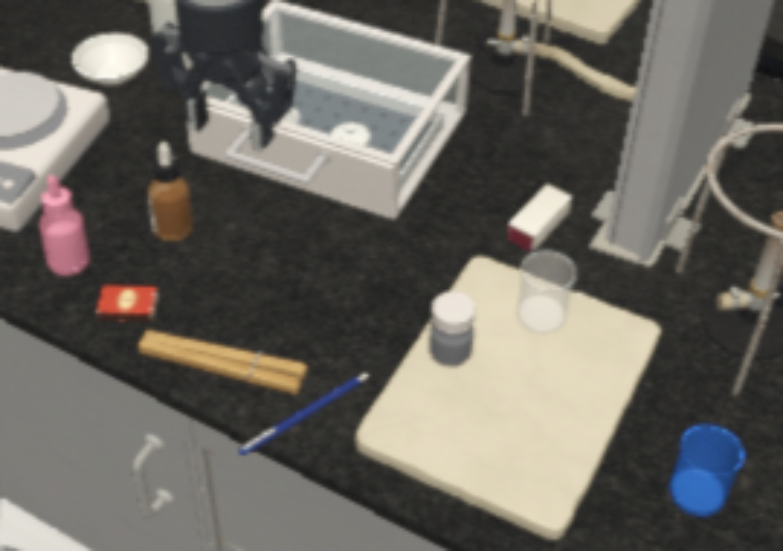

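Both pieces stand upright on the slab: jar (452,330), beaker (545,290). Now the bottle, gripped by its cap.

```bash
python3 -m jog '[[0.7,0,0.12,0,0,0,0],[0.7,-0.005,0.24,0,0,0,0],[0.7,-0.005,0.32,0,0,0,0],[0.7,-0.005,0.337,0.08,0,0,0],[0.7,-0.005,0.337,0.2,0,0,0],[0.7,-0.005,0.337,0.3,0,0,0],[0.7,-0.005,0.337,0.37,0,0,0],[0.7,-0.005,0.337,0.405,0,0,0],[0.7,-0.005,0.337,0.405,0,0,0],[0.1,-0.005,0.337,0.405,0,0,0],[0.1,-0.005,0.337,0.405,0,0,0],[0.1,-0.005,0.337,0.405,0,0,0],[0.1,-0.005,0.337,0.405,0,0,0],[0.1,-0.005,0.337,0.405,0,0,0],[0.1,-0.005,0.337,0.405,0,0,0],[0.1,-0.005,0.337,0.405,0,0,0],[0.1,-0.005,0.337,0.405,0,0,0]]' 35; python3 -c "
from h import *
go([.41,-.12,.16],[.40,-.22,.0925])"
```

```text
t: 12.03
eef_pos: [0.487, 0.1506, 0.2315]
ee_rot: [0.001, -0.044, 0.999, 0.0]
ft_force: [-0.3, -1.6, 6.7]
finger_gap: 0.415
finger_force: 35.0
grasp [0.4873 0.1507 0.0765] yaw y-axis 95.08 tilt [-2.4e-03  5.0e-04 -1.0e+00] t 12.03
[0.41, -0.12, 0.16] -> [ 0.403 -1.051 -0.335] [0. 0. 0.]
[0.4, -0.22, 0.0925] -> [ 0.479 -1.446 -0.066] [0. 0. 0.]
```

```bash
python3 -m jog '[[0.6,0,0,0,0,0,0],[0.6,0,0,0,0,0,0],[0.6,0,0,-0.03,0,0,0],[0.6,0,0,-0.03,0,0,0],[0.1,0,0,-0.03,0,0,0],[0.1,0,0,-0.03,0,0,0],[0.1,0,0,-0.03,0,0,0],[0.1,0,0,-0.03,0,0,0],[0.1,0,0,-0.03,0,0,0],[0.1,0,0,-0.03,0,0,0]]' 35; python3 -c "
from h import *
go([.41,-.12,.16])
cap('scene')
cv2.imwrite('pics/b.png',cv2.resize(ld('scene')['pixels'][120:220,140:260,::-1],None,fx=5,fy=5))"
```

```text
t: 12.87
eef_pos: [0.4865, 0.1505, 0.2383]
ee_rot: [0.0, -0.044, 0.999, 0.0]
ft_force: [-1.2, -0.4, 6.3]
finger_gap: 0.357
finger_force: 32.9
grasp [0.4867 0.1505 0.0833] yaw y-axis 95.08 tilt [-8.e-04  1.e-04 -1.e+00] t 12.87
[0.41, -0.12, 0.16] -> [ 0.401 -1.051 -0.307] [0. 0. 0.]
```

View pics/b.png

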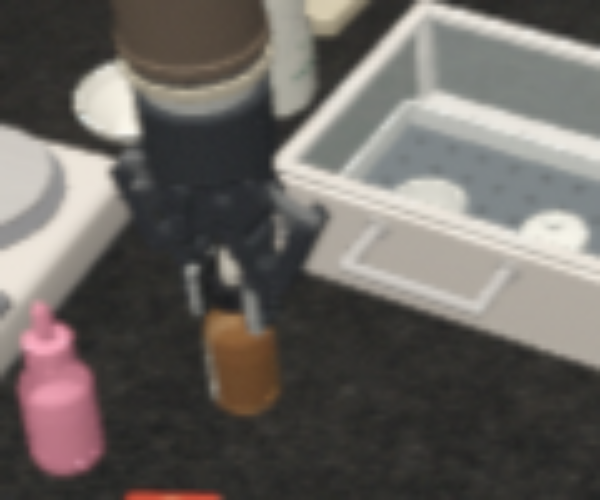

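The pads are at the shoulder/cap with a 30 mm gap. I'll raise slightly once more to see whether the gap stays the same, which would mean a straight cap.

```bash
python3 -m jog '[[0.55,0,0,0,0,0,0],[0.55,0,0,0,0,0,0],[0.55,0,0,-0.02,0,0,0],[0.55,0,0,-0.02,0,0,0],[0.1,0,0,-0.02,0,0,0],[0.1,0,0,-0.02,0,0,0],[0.1,0,0,-0.02,0,0,0],[0.1,0,0,-0.02,0,0,0],[0.1,0,0,-0.02,0,0,0],[0.1,0,0,-0.02,0,0,0]]' 35; python3 -m jog '[[0.1,0,0,-0.03,0,0,0],[0.1,0,0,-0.06,0,0,0],[0.1,0,0,-0.06,0,0,0]]'
```

```text
t: 13.75
eef_pos: [0.4864, 0.1505, 0.2431]
ee_rot: [0.0, -0.044, 0.999, 0.0]
ft_force: [0.0, -1.1, 5.3]
finger_gap: 0.311
finger_force: 32.8
t: 14.0
eef_pos: [0.4866, 0.1508, 0.2593]
ee_rot: [0.001, -0.044, 0.999, 0.0]
ft_force: [0.9, 0.0, -1.5]
finger_gap: 0.314
finger_force: 32.0
```

```bash
python3 -m jog '[[0.1,0,0,-0.1,0,0,0],[0.1,0.02,-0.04,-0.2,0,0,0],[0.1,0.05,-0.1,-0.24,0,0,0],[0.1,0.1,-0.2,-0.24,0,0,0],[0.1,0.15,-0.31,-0.24,0,0,0],[0.1,0.2,-0.42,-0.24,0,0,0],[0.1,0.25,-0.53,-0.24,0,0,0],[0.1,0.3,-0.64,-0.24,0,0,0],[0.1,0.35,-0.75,-0.24,0,0,0],[0.1,0.38,-0.85,-0.24,0,0,0],[0.1,0.4,-0.93,-0.24,0,0,0],[0.1,0.4,-0.98,-0.24,0,0,0],[0.1,0.4,-1,-0.24,0,0,0]]' 35; python3 -c "
from h import *
s=robot.state();print(s['finger_gap'],s['eef_pos'])
go([.405,-.22,.1067],yaw=95.2)"
```

```text
t: 15.08
eef_pos: [0.4085, -0.1092, 0.3183]
ee_rot: [0.0, -0.043, 0.999, -0.0]
ft_force: [0.1, -0.0, -0.7]
finger_gap: 0.305
finger_force: 32.2
0.3051681082361277 [ 0.40847821 -0.10917907  0.31825097]
grasp [ 0.4086 -0.1092  0.1633] yaw y-axis 94.93 tilt [-7.e-04 -4.e-04 -1.e+00] t 15.08
[0.405, -0.22, 0.1067] -> [ 0.052 -0.44   0.226] [-0.0001  0.0002 -0.0015]
```

```bash
python3 -m jog '[[0.1,0.02,-0.08,0,0,0,0],[0.1,0.04,-0.18,0,0,0,0],[0.1,0.05,-0.28,0,0,0,0],[0.1,0.05,-0.37,0,0,0,0],[0.1,0.05,-0.43,0,0,0,0],[0.1,0.05,-0.44,0.03,0,0,0],[0.1,0.05,-0.44,0.08,0,0,0],[0.1,0.05,-0.44,0.13,0,0,0],[0.1,0.05,-0.44,0.18,0,0,0],[0.1,0.05,-0.44,0.2,0,0,0],[0.1,0.05,-0.44,0.2,0,0,0]]' 35; python3 - <<'E'
from h import *
c=cap('scene');go()
u,v=proj(c,[.405,-.22,.08])[0].astype(int);print(u,v)
cv2.imwrite('pics/c.png',cv2.resize(c['pixels'][v-50:v+50,u-60:u+60,::-1],None,fx=5,fy=5))
E
```

```text
t: 16.0
eef_pos: [0.4059, -0.2168, 0.2666]
ee_rot: [-0.001, -0.045, 0.999, 0.001]
ft_force: [-0.2, -0.6, -1.3]
finger_gap: 0.311
finger_force: 32.2
grasp [ 0.4059 -0.217   0.1124] yaw y-axis 95.14 tilt [ 1.5e-03  9.0e-04 -1.0e+00] t 16.05
285 250
```

View pics/c.png

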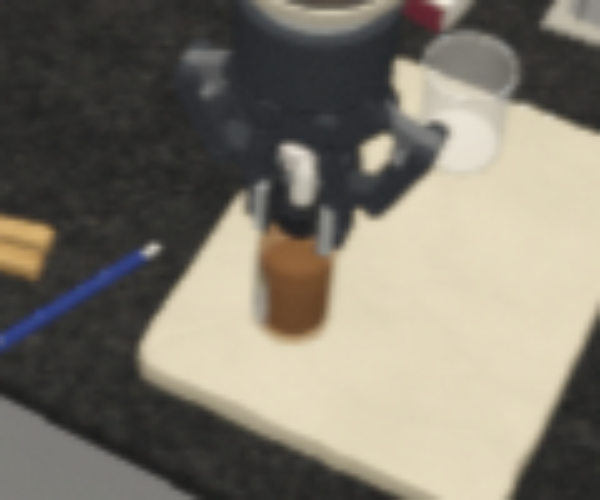

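The bottle hangs upright just above the slab (295,290). Setting it down.

```bash
python3 -m jog '[[0.1,0,0,0.01,0,0,0],[0.1,0,0,0.018,0,0,0],[0.1,0,0,0.021,0,0,0],[0.1,0,0,0.021,0,0,0]]' 35; python3 -m jog '[[0.4,0,0,0.022,0,0,0],[0.55,0,0,0.022,0,0,0],[0.6,0,0,0.022,0,0,0],[0.6,0,0,0.022,0,0,0],[0.6,0,0,-0.05,0,0,0],[0.6,0,0,-0.15,0,0,0],[0.6,0,0,-0.25,0,0,0],[0.3,0,0,-0.3,0,0,0],[0,0,0,-0.3,0,0,0],[0,0,0,-0.3,0,0,0],[0,0,0,-0.3,0,0,0]]' 35; python3 - <<'E'
from h import *
e=np.array([np.cos(np.radians(5.2)),np.sin(np.radians(5.2))]);b=np.array([.558,.0757])
h=b+e*.022;print('gap mid',h)
go([*h,.15],[*h,.063],yaw=95.2)
E
```

```text
t: 16.38
eef_pos: [0.4062, -0.2179, 0.2628]
ee_rot: [0.0, -0.044, 0.999, -0.0]
ft_force: [-0.8, 0.2, -0.2]
finger_gap: 0.312
finger_force: 32.2
t: 17.3
eef_pos: [0.4059, -0.2178, 0.337]
ee_rot: [-0.0, -0.044, 0.999, 0.0]
ft_force: [-0.2, -0.8, -1.0]
finger_gap: 0.034
finger_force: 0.0
gap mid [0.57990946 0.07769392]
grasp [ 0.4058 -0.2177  0.182 ] yaw y-axis 95.1 tilt [ 7.e-04  5.e-04 -1.e+00] t 17.3
[np.float64(0.5799094567695514), np.float64(0.07769391676435117), 0.15] -> [-0.798  1.115  0.128] [ 0.0002 -0.0002 -0.0006]
[np.float64(0.5799094567695514), np.float64(0.07769391676435117), 0.063] -> [-0.799  1.115  0.476] [ 0.0002 -0.0002 -0.0006]
```

```bash
python3 -m jog '[[0,-0.1,0.13,0,0,0,0],[0,-0.2,0.28,0,0,0,0],[0,-0.35,0.45,0,0,0,0],[0,-0.5,0.6,0,0,0,0],[0,-0.8,1,0,0,0,0],[0,-0.8,1,0,0,0,0],[0,-0.8,1,0,0,0,0],[0,-0.8,1,0,0,0,0],[0,-0.8,1,0,0,0,0],[0,-0.8,1,0,0,0,0],[0,-0.8,1,0,0,0,0],[0,-0.8,1,0,0,0,0]]' 35; python3 - <<'E'
from h import *
c=cap('top');go([.5799,.0777,.15],[.5799,.0777,.063],yaw=95.2)
c=ld('scene')
w=cloud(c).reshape(-1,3)
c=cap('scene')
for n in('top','scene'):
    w=cloud(ld(n)).reshape(-1,3)
    m=(w[:,2]>.055)&(w[:,2]<.08)&(w[:,0]>.535)&(w[:,0]<.573)&(w[:,1]>.02)&(w[:,1]<.135);p=w[m];print(len(p),p[p[:,0]<.566].mean(0) if len(p) else 0)
cv2.imwrite('pics/d.png',cv2.resize(c['pixels'][110:260,140:340,::-1],None,fx=4,fy=4))
E
```

```text
t: 18.3
eef_pos: [0.5826, 0.0472, 0.3369]
ee_rot: [-0.001, -0.043, 0.999, -0.0]
ft_force: [0.0, -0.8, 0.4]
finger_gap: 0.0
finger_force: 0.0
grasp [0.5825 0.047  0.1822] yaw y-axis 94.96 tilt [ 1.1e-03 -6.0e-04 -1.0e+00] t 18.35
[0.5799, 0.0777, 0.15] -> [0.    0.123 0.129] [-0.0002 -0.0004 -0.0013]
[0.5799, 0.0777, 0.063] -> [-0.     0.123  0.477] [-0.0002 -0.0004 -0.0013]
0 0
110 [0.55730381 0.07710147 0.07195299]
```

View pics/d.png

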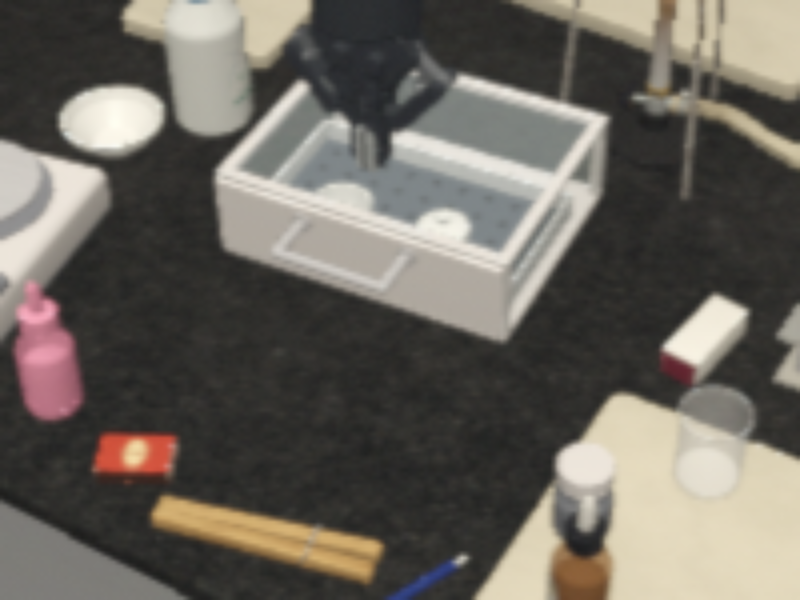

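All three are on the slab and the drawer is clear. I'll lower the closed fingers behind the bar (345,255).

```bash
python3 -m jog '[[0,0,0.06,0,0,0,-0.001],[0,0,0.123,0.05,0,0,-0.001],[0,0,0.123,0.15,0,0,-0.001],[0,0,0.123,0.25,0,0,-0.001],[0,0,0.123,0.33,0,0,-0.001],[0,0,0.123,0.37,0,0,-0.001],[0,0,0.123,0.4,0,0,-0.001],[0,0,0.123,0.42,0,0,-0.001],[0,0,0.123,0.44,0,0,-0.001],[0,0,0.123,0.46,0,0,-0.001],[0,0,0.123,0.477,0,0,-0.001],[0,0,0.123,0.477,0,0,-0.001]]' 35; python3 -c "
from h import *
go()"
```

```text
t: 19.4
eef_pos: [0.5804, 0.0794, 0.2181]
ee_rot: [-0.0, -0.046, 0.999, 0.0]
ft_force: [-0.2, 0.8, 0.1]
finger_gap: -0.0
finger_force: 0.0
grasp [0.5803 0.0794 0.0631] yaw y-axis 95.27 tilt [ 3.e-04  1.e-04 -1.e+00] t 19.4
```

```bash
python3 -m jog '[[0,0.01,0,0,0,0,0],[0,0.02,0,0,0,0,0],[0,0.03,0,0,0,0,0],[0,0.045,0,0,0,0,0],[0,0.065,0,0,0,0,0],[0,0.09,0,0,0,0,0],[0,0.12,0,0,0,0,0],[0,0.15,0,0,0,0,0],[0,0.18,0,0,0,0,0],[0,0.21,0,0,0,0,0],[0,0.24,0,0,0,0,0],[0,0.27,0,0,0,0,0],[0,0.3,0,0,0,0,0],[0,0.33,0,0,0,0,0],[0,0.36,0,0,0,0,0],[0,0.385,0,0,0,0,0],[0,0.41,0,0,0,0,0],[0,0.43,0,0,0,0,0],[0,0.445,0,0,0,0,0],[0,0.455,0,0,0,0,0]]' 35;python3 -m jog '[[0,0.008,0,0,0,0,0],[0,0.016,0,0,0,0,0],[0,0.022,0,0,0,0,0],[0,0.028,0,0,0,0,0],[0,0.032,0,0,0,0,0],[0,0.036,0,0,0,0,0],[0,0.036,0,0,0,0,0]]'; python3 -c "
from h import *
go()"
```

```text
t: 21.07
eef_pos: [0.4667, 0.0689, 0.2184]
ee_rot: [-0.0, -0.046, 0.999, -0.0]
ft_force: [1.5, 0.1, 1.3]
finger_gap: -0.0
finger_force: 0.7
t: 21.65
eef_pos: [0.459, 0.0682, 0.2186]
ee_rot: [0.001, -0.046, 0.999, 0.0]
ft_force: [5.4, 0.4, -3.1]
finger_gap: 0.001
finger_force: 2.5
grasp [0.4593 0.0682 0.0636] yaw y-axis 95.27 tilt [-0.0024  0.     -1.    ] t 21.65
```

```bash
python3 -m jog '[[0,0.006,0,0,0,0,0],[0,0.012,0,0,0,0,0],[0,0.012,0,0,0,0,0]]'; python3 -m jog '[[0,-0.01,0,0,0,0,0],[0,-0.032,0,0,0,0,0],[0,-0.032,-0,0,0,0,0],[0,-0.032,0,-0.1,0,0,0],[0,-0.032,0,-0.25,0,0,0],[0,-0.032,0,-0.4,0,0,0],[0.4,-0.032,0.3,-0.45,0,0,0],[0.8,-0.032,0.5,-0.45,0,0,0],[0.8,-0.032,0.7,-0.45,0,0,0],[0.8,-0.032,0.8,-0.45,0,0,0],[0.8,-0.032,0.8,-0.45,0,0,0]]'; python3 - <<'E'
from h import *
c=cap('top');cap('scene')
cv2.imwrite('pics/e.png',cv2.resize(c['pixels'][100:250,150:300,::-1],None,fx=4,fy=4,interpolation=cv2.INTER_CUBIC))
go()
E
```

```text
t: 21.9
eef_pos: [0.458, 0.0681, 0.2191]
ee_rot: [0.004, -0.046, 0.999, 0.0]
ft_force: [11.7, 1.1, -8.3]
finger_gap: 0.002
finger_force: 6.3
t: 22.82
eef_pos: [0.4435, 0.2706, 0.331]
ee_rot: [-0.0, -0.047, 0.999, 0.0]
ft_force: [0.2, -0.0, -0.0]
finger_gap: 0.713
finger_force: 0.0
grasp [0.4425 0.2741 0.1757] yaw y-axis 95.76 tilt [ 0.0011  0.0024 -1.    ] t 22.92
```

View pics/e.png

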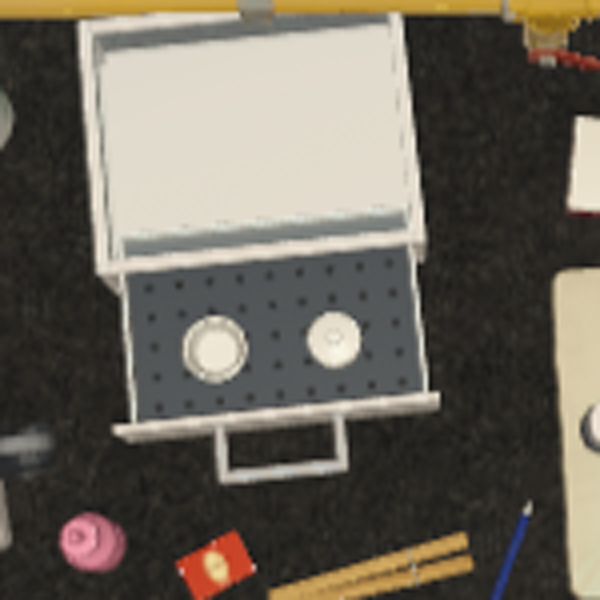

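The drawer is right out, with the lidded crucible at crop (333,338) and the open one at (215,348). Measuring the lidded crucible from both cameras.

```bash
python3 - <<'E'
from h import *
for n in('top','scene'):
    c=ld(n);w=cloud(c).reshape(-1,3)
    m=(np.hypot(w[:,0]-.545,w[:,1]-.026)<.035)&(w[:,2]>.03)&(w[:,2]<.075);p=w[m]
    print(n,len(p),p.min(0).round(4),p.max(0).round(4),'mid',((p.min(0)+p.max(0))/2).round(4))
    k=p[p[:,2]>.06];print('knob',len(k),k.mean(0).round(4))
    f=(abs(w[:,2]-.082)<.006)&(w[:,0]>.44)&(w[:,0]<.52)&(abs(w[:,1]-.065)<.13);q=w[f];print('front top',len(q),np.polyfit(q[:,1],q[:,0],1).round(4) if len(q) else 0)
c=ld('top');print(onplane(c,150+333/4,100+340/4,.052).round(4))
go([.544,.026,.15],[.544,.026,.046],yaw=95.2)
E
```

```text
top 145 [0.5277 0.0084 0.0315] [0.5664 0.0459 0.0719] mid [0.547  0.0271 0.0517]
knob 16 [0.5475 0.0257 0.065 ]
front top 183 [-0.0876  0.4923]
scene 144 [0.5252 0.0049 0.0334] [0.5654 0.0477 0.0721] mid [0.5453 0.0263 0.0527]
knob 16 [0.5453 0.025  0.065 ]
front top 235 [-0.0903  0.4914]
[0.5442 0.0263 0.052 ]
grasp [0.4425 0.2741 0.1757] yaw y-axis 95.76 tilt [ 0.0011  0.0024 -1.    ] t 22.92
[0.544, 0.026, 0.15] -> [-0.304 -1.027  0.1  ] [ 0.0008 -0.0004  0.0031]
[0.544, 0.026, 0.046] -> [-0.304 -1.028  0.516] [ 0.0008 -0.0004  0.0031]
```

```bash
python3 -m jog '[[0.75,-0.05,-0.15,0,0,0,0],[0.75,-0.1,-0.35,0,0,0,0],[0.75,-0.2,-0.55,0,0,0,0],[0.75,-0.31,-0.98,0,0,0,0],[0.75,-0.31,-0.98,0,0,0,0],[0.75,-0.31,-0.98,0,0,0,0],[0.75,-0.31,-0.98,0,0,0,0],[0.75,-0.31,-0.98,0,0,0,0],[0.75,-0.31,-0.98,0,0,0,0],[0.75,-0.31,-0.98,0,0,0,0]]'; python3 - <<'E'
from h import *
go([.5455,.0262,.15],[.5455,.0262,.042],yaw=95.2)
E
```

```text
t: 23.75
eef_pos: [0.5438, 0.032, 0.3306]
ee_rot: [-0.001, -0.047, 0.999, 0.0]
ft_force: [0.0, 0.4, 0.0]
finger_gap: 0.747
finger_force: 0.0
grasp [0.5436 0.0321 0.1756] yaw y-axis 95.34 tilt [ 1.4e-03  8.0e-04 -1.0e+00] t 23.75
[0.5455, 0.0262, 0.15] -> [-0.005 -0.024  0.102] [ 0.0003 -0.0004  0.0008]
[0.5455, 0.0262, 0.042] -> [-0.005 -0.024  0.534] [ 0.0003 -0.0004  0.0008]
```

```bash
python3 -m jog '[[0.75,-0.005,-0.024,0.05,0,0,0],[0.75,-0.005,-0.024,0.15,0,0,0],[0.75,-0.005,-0.024,0.25,0,0,0],[0.75,-0.005,-0.024,0.34,0,0,0],[0.75,-0.005,-0.024,0.42,0,0,0],[0.75,-0.005,-0.024,0.48,0,0,0],[0.75,-0.005,-0.024,0.52,0,0,0],[0.75,-0.005,-0.024,0.534,0,0,0],[0.75,-0.005,-0.024,0.534,0,0,0],[0.6,-0.005,-0.024,0.534,0,0,0],[0.5,-0.005,-0.024,0.534,0,0,0],[0.4,-0.005,-0.024,0.534,0,0,0],[0.4,-0.005,-0.024,0.534,0,0,0],[0.4,-0.005,-0.024,0.534,0,0,0],[0.4,-0.005,-0.024,0.534,0,0,0]]' 30; python3 - <<'E'
from h import *
go()
E
```

```text
t: 25.0
eef_pos: [0.5468, 0.0252, 0.1987]
ee_rot: [0.001, -0.046, 0.999, 0.0]
ft_force: [-1.4, 0.9, 6.8]
finger_gap: 0.462
finger_force: 30.5
grasp [0.5472 0.0254 0.0437] yaw y-axis 95.27 tilt [-2.2e-03  5.0e-04 -1.0e+00] t 25.0
```

```bash
python3 -m jog '[[0.4,0,0,-0.04,0,0,0],[0.4,0,0,-0.1,0,0,0],[0.4,0,0,-0.18,0,0,0],[0.4,0,0,-0.28,0,0,0],[0.4,0,0,-0.37,0,0,0],[0.4,0,0,-0.4,0,0,0],[0.4,0,0.08,-0.4,0,0,0],[0.4,0,0.18,-0.4,0,0,0],[0.4,0,0.3,-0.4,0,0,0],[0.4,0,0.42,-0.4,0,0,0],[0.4,0,0.54,-0.4,0,0,0],[0.4,0,0.66,-0.4,0,0,0],[0.4,0,0.78,-0.4,0,0,0],[0.4,0,0.88,-0.4,0,0,0],[0.4,0,0.96,-0.4,0,0,0],[0.4,0,1,-0.4,0,0,0],[0.4,0,1,-0.4,0,0,0]]'; python3 - <<'E'
from h import *
s=robot.state();print(s['finger_gap'],s['finger_force'])
go([.505,.382,.142],[.505,.382,.0875],yaw=95.2)
E
```

```text
t: 26.42
eef_pos: [0.5225, 0.2764, 0.2972]
ee_rot: [-0.0, -0.048, 0.999, 0.0]
ft_force: [-0.2, 0.1, -1.0]
finger_gap: 0.461
finger_force: 30.4
0.4608294090078841 30.353372115350794
grasp [0.5224 0.2766 0.1422] yaw y-axis 95.49 tilt [ 5.e-04  9.e-04 -1.e+00] t 26.42
[0.505, 0.382, 0.142] -> [0.029 0.427 0.001] [ 0.0003 -0.0001  0.0016]
[0.505, 0.382, 0.0875] -> [0.029 0.427 0.219] [ 0.0003 -0.0001  0.0016]
```

```bash
python3 -m jog '[[0.4,0,0.08,0,0,0,0],[0.4,0.01,0.18,0,0,0,0],[0.4,0.02,0.28,0,0,0,0],[0.4,0.029,0.37,0,0,0,0],[0.4,0.029,0.42,0,0,0,0],[0.4,0.029,0.427,0.03,0,0,0],[0.4,0.029,0.427,0.08,0,0,0],[0.4,0.029,0.427,0.13,0,0,0],[0.4,0.029,0.427,0.17,0,0,0],[0.4,0.029,0.427,0.2,0,0,0],[0.4,0.029,0.427,0.212,0,0,0],[0.4,0.029,0.427,0.218,0,0,0],[0.4,0.029,0.427,0.22,0,0,0],[0.4,0.029,0.427,0.22,0,0,0]]'; python3 - <<'E'
from h import *
go()
c=cap('scene');u,v=proj(c,[.505,.382,.08])[0].astype(int)
cv2.imwrite('pics/f.png',cv2.resize(c['pixels'][v-40:v+40,u-50:u+50,::-1],None,fx=6,fy=6,interpolation=cv2.INTER_CUBIC))
E
```

```text
t: 27.58
eef_pos: [0.5065, 0.3777, 0.2437]
ee_rot: [-0.001, -0.045, 0.999, -0.001]
ft_force: [-7.2, -6.9, 17.7]
finger_gap: 0.463
finger_force: 31.8
grasp [0.5063 0.3773 0.0887] yaw y-axis 95.17 tilt [ 0.0015 -0.0019 -1.    ] t 27.58
```

View pics/f.png

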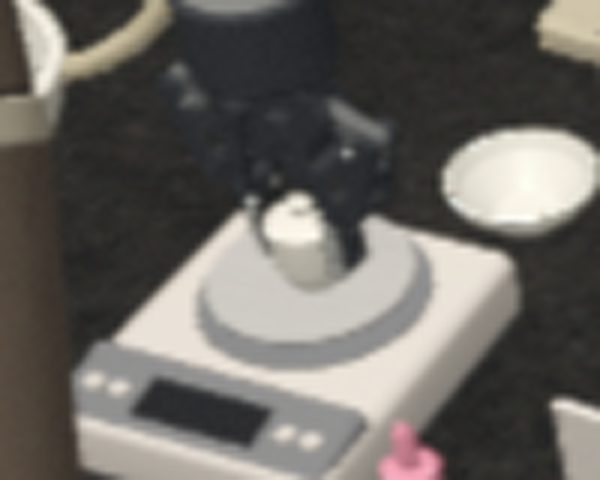

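The crucible is on the pan, but pressing with 18 N and held about 4 mm short in y. I'll raise it slightly, recentre and lower again.

```bash
python3 -m jog '[[0.4,0,0,-0.01,0,0,0],[0.4,0,0,-0.03,0,0,0],[0.4,0,0,-0.03,0,0,0],[0.4,0,0,-0.03,0,0,0],[0.4,0,0,-0.03,0,0,0]]'; python3 - <<'E'
from h import *
go([.504,.382,.0955],yaw=95.2)
E
```

```text
t: 28.05
eef_pos: [0.5064, 0.3795, 0.2497]
ee_rot: [-0.0, -0.046, 0.999, -0.0]
ft_force: [1.2, 0.4, -0.1]
finger_gap: 0.464
finger_force: 30.4
grasp [0.5064 0.3795 0.0947] yaw y-axis 95.27 tilt [ 1.e-04 -1.e-04 -1.e+00] t 28.05
[0.504, 0.382, 0.0955] -> [ 0.009  0.011 -0.003] [-0.     -0.      0.0004]
```

```bash
python3 -m jog '[[0.4,0.006,0.008,0,0,0,0],[0.4,0.006,0.01,0,0,0,0],[0.4,0.006,0.01,0.005,0,0,0],[0.4,0.006,0.01,0.01,0,0,0],[0.4,0.006,0.01,0.014,0,0,0],[0.4,0.006,0.01,0.014,0,0,0]]'; python3 -c "
from h import *
go()"
```

```text
t: 28.55
eef_pos: [0.5045, 0.3819, 0.246]
ee_rot: [-0.0, -0.046, 0.999, -0.0]
ft_force: [0.1, 0.1, -0.7]
finger_gap: 0.462
finger_force: 30.4
grasp [0.5044 0.3818 0.091 ] yaw y-axis 95.27 tilt [ 4.e-04 -3.e-04 -1.e+00] t 28.55
```

```bash
python3 -m jog '[[0.4,0,0,0.004,0,0,0],[0.4,0,0,0.004,0,0,0],[0.4,0,0,0.004,0,0,0]]'; python3 -m jog '[[0.4,0,0,0.003,0,0,0],[0.4,0,0,0.003,0,0,0]]'
```

```text
t: 28.8
eef_pos: [0.5046, 0.3819, 0.2454]
ee_rot: [-0.0, -0.046, 0.999, -0.0]
ft_force: [-0.1, 0.1, -0.3]
finger_gap: 0.462
finger_force: 30.4
t: 28.97
eef_pos: [0.5046, 0.382, 0.2446]
ee_rot: [-0.0, -0.046, 0.999, 0.0]
ft_force: [-0.1, -0.4, -0.7]
finger_gap: 0.463
finger_force: 30.4
```

```bash
python3 -m jog '[[0.4,0,0,0.003,0,0,0],[0.4,0,0,0.003,0,0,0]]'; python3 -m jog '[[0.5,0,0,0,0,0,0],[0.55,0,0,0,0,0,0],[0.65,0,0,0,0,0,0],[0.75,0,0,0,0,0,0],[0.75,0,0,0,0,0,0],[0.75,0,0,-0.06,0,0,0],[0.75,0,0,-0.16,0,0,0],[0.75,0,0,-0.28,0,0,0],[0.5,0,0,-0.3,0,0,0],[0,0,-0.1,-0.3,0,0,0],[0,0,-0.25,-0.3,0,0,0],[0,0,-0.4,-0.3,0,0,0],[0,0,-0.55,-0.3,0,0,0],[0,0.1,-0.9,-0.3,0,0,0],[0,0.1,-0.9,-0.3,0,0,0],[0,0.1,-0.9,-0.3,0,0,0],[0,0.1,-0.9,-0.3,0,0,0]]'; python3 - <<'E'
from h import *
c=cap('scene');cap('top');u,v=proj(c,[.505,.382,.08])[0].astype(int)
cv2.imwrite('pics/g.png',cv2.resize(c['pixels'][v-40:v+80,u-50:u+110,::-1],None,fx=5,fy=5,interpolation=cv2.INTER_CUBIC))
for n in('top','scene'):
    w=cloud(ld(n)).reshape(-1,3);m=(np.hypot(w[:,0]-.505,w[:,1]-.382)<.04)&(w[:,2]>.075)&(w[:,2]<.12);p=w[m];print(n,((p.min(0)+p.max(0))/2).round(4),p.max(0)[2])
    m=(w[:,2]>.055)&(w[:,2]<.08)&(w[:,0]>.42)&(w[:,0]<.456)&(abs(w[:,1]-.066)<.045);p=w[m];print('bar',len(p),p.mean(0) if len(p) else 0)
go([.4665,.0687,.063],yaw=95.2)
E
```

```text
t: 29.13
eef_pos: [0.5046, 0.382, 0.2439]
ee_rot: [-0.0, -0.046, 0.999, -0.0]
ft_force: [0.4, 0.9, -1.0]
finger_gap: 0.463
finger_force: 30.4
t: 30.55
eef_pos: [0.5002, 0.1517, 0.3192]
ee_rot: [0.0, -0.043, 0.999, -0.0]
ft_force: [0.2, 0.5, -0.2]
finger_gap: 0.006
finger_force: 0.0
top [0.5043 0.3834 0.095 ] 0.11438225970148196
bar 95 [0.4454484  0.06945687 0.07177374]
scene [0.5022 0.3817 0.0949] 0.11464996653051004
bar 103 [0.44325395 0.06862903 0.07211808]
grasp [0.5007 0.156  0.1643] yaw y-axis 95.24 tilt [-9.e-04  8.e-04 -1.e+00] t 30.65
[0.4665, 0.0687, 0.063] -> [ 0.168 -0.335  0.405] [0.0003 0.0003 0.0002]
```

View pics/g.png

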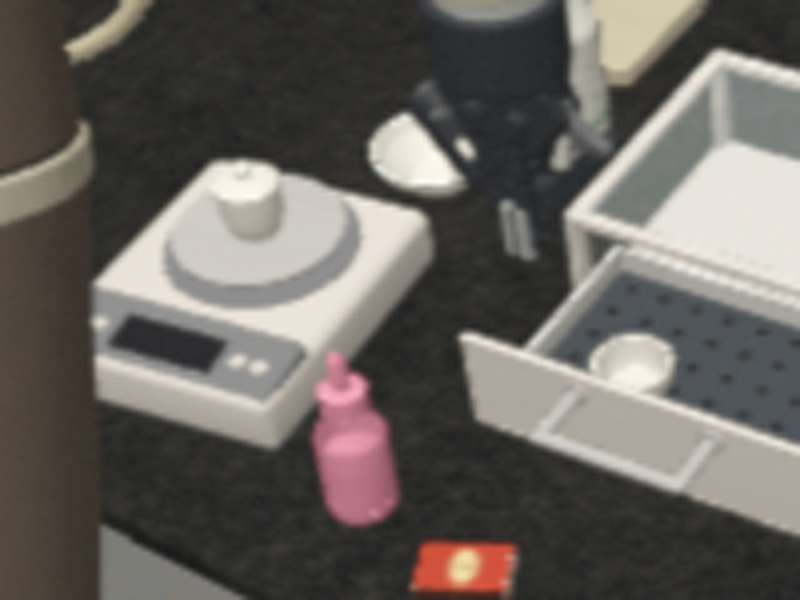

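The crucible stands upright on the pan, near (0.503, 0.382). Now the drawer: fingers back behind the bar, then push.

```bash
python3 -m jog '[[0,0.06,-0.12,0,0,0,0],[0,0.12,-0.24,0,0,0,0],[0,0.168,-0.33,0,0,0,0],[0,0.168,-0.33,0.08,0,0,0],[0,0.168,-0.33,0.16,0,0,0],[0,0.168,-0.33,0.22,0,0,0],[0,0.168,-0.33,0.27,0,0,0],[0,0.168,-0.33,0.3,0,0,0],[0,0.168,-0.33,0.33,0,0,0],[0,0.168,-0.33,0.36,0,0,0],[0,0.168,-0.33,0.385,0,0,0],[0,0.168,-0.33,0.405,0,0,0],[0,0.168,-0.33,0.405,0,0,0]]'; python3 -c "
from h import *
go()"
```

```text
t: 31.73
eef_pos: [0.4659, 0.0697, 0.2169]
ee_rot: [-0.001, -0.046, 0.999, -0.0]
ft_force: [0.1, -0.1, 0.3]
finger_gap: -0.002
finger_force: 0.0
grasp [0.4658 0.0697 0.0619] yaw y-axis 95.28 tilt [ 1.e-03 -2.e-04 -1.e+00] t 31.73
```

```bash
python3 -m jog '[[0,-0.01,0,0,0,0,0],[0,-0.02,0,0,0,0,0],[0,-0.03,0,0,0,0,0],[0,-0.045,0,0,0,0,0],[0,-0.065,0,0,0,0,0],[0,-0.09,0,0,0,0,0],[0,-0.12,0,0,0,0,0],[0,-0.15,0,0,0,0,0],[0,-0.18,0,0,0,0,0],[0,-0.21,0,0,0,0,0],[0,-0.24,0,0,0,0,0],[0,-0.27,0,0,0,0,0],[0,-0.3,0,0,0,0,0],[0,-0.33,0,0,0,0,0],[0,-0.36,0,0,0,0,0],[0,-0.385,0,0,0,0,0],[0,-0.41,0,0,0,0,0],[0,-0.43,0,0,0,0,0],[0,-0.445,0,0,0,0,0],[0,-0.455,0,0,0,0,0]]';python3 -m jog '[[0,-0.008,0,0,0,0,0],[0,-0.016,0,0,0,0,0],[0,-0.022,0,0,0,0,0],[0,-0.028,0,0,0,0,0],[0,-0.032,0,0,0,0,0],[0,-0.036,0,0,0,0,0],[0,-0.036,0,0,0,0,0]]'; python3 -m jog '[[0,-0.006,0,0,0,0,0],[0,-0.012,0,0,0,0,0],[0,-0.012,0,0,0,0,0]]'; python3 -c "
from h import *
go()"
```

```text
t: 33.4
eef_pos: [0.5799, 0.0801, 0.2176]
ee_rot: [0.0, -0.046, 0.999, 0.0]
ft_force: [-1.9, 1.1, 1.7]
finger_gap: 0.001
finger_force: 0.7
t: 33.98
eef_pos: [0.5878, 0.0808, 0.2176]
ee_rot: [-0.001, -0.046, 0.999, -0.0]
ft_force: [-5.2, 0.1, 2.9]
finger_gap: 0.001
finger_force: 2.4
t: 34.23
eef_pos: [0.5887, 0.0809, 0.2173]
ee_rot: [-0.004, -0.046, 0.999, -0.0]
ft_force: [-15.5, -1.8, 12.1]
finger_gap: -0.002
finger_force: 7.6
grasp [0.5875 0.0808 0.0623] yaw y-axis 95.28 tilt [ 8.e-03  2.e-04 -1.e+00] t 34.23
```

```bash
python3 -m jog '[[0,0.015,0,0,0,0,0],[0,0.036,0,0,0,0,0],[0,0.036,0,0,0,0,0],[0,0.036,0,-0.1,0,0,0],[0,0.036,0,-0.25,0,0,0],[0,0.036,0,-0.4,0,0,0],[0,0.036,0,-0.48,0,0,0],[0.6,0.2,-0.2,-0.52,0,0,0],[0.6,0.35,-0.35,-0.52,0,0,0],[0.6,0.5,-0.55,-0.52,0,0,0],[0.6,0.6,-0.7,-0.52,0,0,0],[0.6,0.72,-0.9,-0.52,0,0,0],[0.6,0.72,-0.9,-0.52,0,0,0],[0.6,0.72,-0.9,-0.52,0,0,0],[0.6,0.72,-0.9,-0.52,0,0,0],[0.6,0.72,-0.9,-0.52,0,0,0]]';  python3 - <<'E'
from h import *
c=cap('top');cap('scene')
cv2.imwrite('pics/i.png',cv2.resize(c['pixels'][100:250,80:280,::-1],None,fx=4,fy=4,interpolation=cv2.INTER_CUBIC))
for n in('top','scene'):
    w=cloud(ld(n)).reshape(-1,3)
    m=(w[:,2]>.055)&(w[:,2]<.08)&(w[:,0]>.535)&(w[:,0]<.566)&(abs(w[:,1]-.076)<.05);p=w[m];print(n,'bar',len(p),p.mean(0) if len(p) else 0)
    m=(np.hypot(w[:,0]-.406,w[:,1]+.219)<.03)&(w[:,2]>.1)&(w[:,2]<.145);p=w[m]
    if len(p):print('bottle top',len(p),p.mean(0).round(4),p[:,2].max())
go([.406,-.218,.1095],yaw=95.2)
E
```

```text
t: 35.57
eef_pos: [0.4321, -0.1613, 0.3482]
ee_rot: [0.001, -0.044, 0.999, -0.0]
ft_force: [-0.1, -0.1, -0.3]
finger_gap: 0.599
finger_force: 0.0
top bar 99 [0.55918647 0.07899867 0.07228368]
scene bar 100 [0.55713339 0.07608825 0.07207471]
bottle top 112 [ 0.404  -0.2201  0.1147] 0.13780013128283178
grasp [ 0.4336 -0.1589  0.1929] yaw y-axis 95.29 tilt [-0.0013  0.     -1.    ] t 35.67
[0.406, -0.218, 0.1095] -> [ 0.131 -0.225  0.334] [0.     0.0004 0.0005]
```

View pics/i.png

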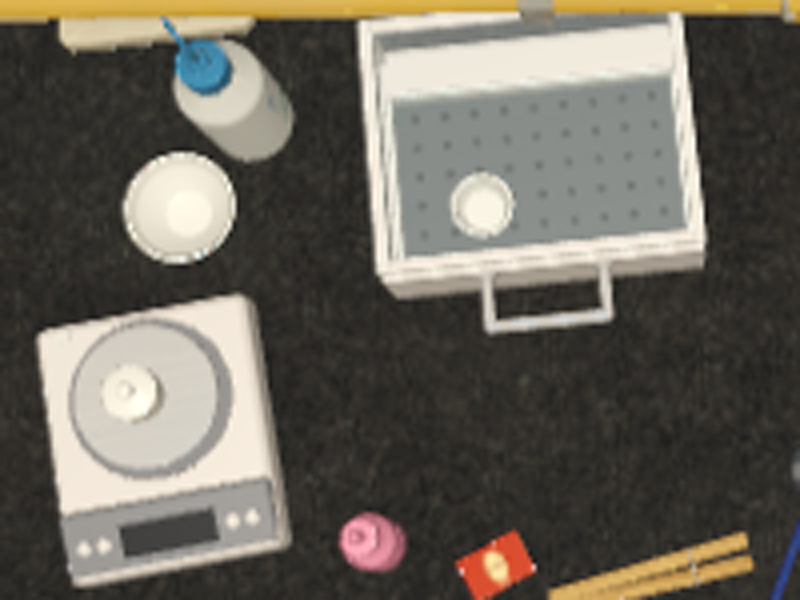

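Top view: the drawer is shut with its handle where it began, at (548,325). The open crucible is inside (482,205). Allowing for parallax, the lidded crucible (130,392) is centred on the pan. Now fetching the bottle back.

```bash
python3 -m jog '[[0.6,0.06,-0.1,0,0,0,0],[0.6,0.12,-0.2,0,0,0,0],[0.6,0.131,-0.225,0,0,0,0],[0.6,0.131,-0.225,0.06,0,0,0],[0.6,0.131,-0.225,0.15,0,0,0],[0.6,0.131,-0.225,0.23,0,0,0],[0.6,0.131,-0.225,0.29,0,0,0],[0.6,0.131,-0.225,0.325,0,0,0],[0.6,0.131,-0.225,0.338,0,0,0],[0.6,0.131,-0.225,0.338,0,0,0],[0.1,0.131,-0.225,0.338,0,0,0],[0.1,0.131,-0.225,0.338,0,0,0],[0.1,0.131,-0.225,0.338,0,0,0],[0.1,0.131,-0.225,0.338,0,0,0],[0.1,0.131,-0.225,0.338,0,0,0],[0.1,0.131,-0.225,0.338,0,0,0]]' 35; python3 -m jog '[[0.1,0,0,-0.04,0,0,0],[0.1,0,0,-0.1,0,0,0],[0.1,0,0,-0.2,0,0,0],[0.1,0,0,-0.28,0,0,0],[0.1,0,0,-0.28,0,0,0]]';python3 -c "
from h import *
go([.4865,.1495,.16],yaw=95.2)"
```

```text
t: 37.0
eef_pos: [0.4058, -0.2188, 0.264]
ee_rot: [0.001, -0.046, 0.999, -0.0]
ft_force: [-1.0, -0.1, 6.2]
finger_gap: 0.285
finger_force: 33.5
t: 37.42
eef_pos: [0.4059, -0.2191, 0.3369]
ee_rot: [0.002, -0.046, 0.999, -0.001]
ft_force: [0.9, -0.3, -1.2]
finger_gap: 0.281
finger_force: 32.0
grasp [ 0.4067 -0.2193  0.1819] yaw y-axis 95.24 tilt [-0.0047 -0.0017 -1.    ] t 37.42
[0.4865, 0.1495, 0.16] -> [-0.455  1.439  0.087] [-0.0006  0.0015  0.0002]
```

```bash
python3 -m jog '[[0.1,-0.01,0.05,-0.02,0,0,0],[0.1,-0.03,0.13,-0.03,0,0,0],[0.1,-0.06,0.24,-0.03,0,0,0],[0.1,-0.1,0.36,-0.03,0,0,0],[0.1,-0.14,0.48,-0.03,0,0,0],[0.1,-0.18,0.6,-0.03,0,0,0],[0.1,-0.22,0.72,-0.03,0,0,0],[0.1,-0.27,0.83,-0.03,0,0,0],[0.1,-0.31,0.92,-0.03,0,0,0],[0.1,-0.34,0.98,-0.03,0,0,0],[0.1,-0.35,1,-0.03,0,0,0],[0.1,-0.35,1,-0.03,0,0,0]]' 35;python3 -c "
from h import *
go([.4865,.1495,.16],[.4865,.1495,.092],yaw=95.2)"
```

```text
t: 38.42
eef_pos: [0.4695, 0.0396, 0.3403]
ee_rot: [-0.0, -0.047, 0.999, -0.0]
ft_force: [0.2, -0.2, -0.8]
finger_gap: 0.29
finger_force: 32.0
grasp [0.4693 0.0396 0.1853] yaw y-axis 95.41 tilt [ 9.e-04 -0.e+00 -1.e+00] t 38.42
[0.4865, 0.1495, 0.16] -> [-0.109  0.431  0.101] [-0.     -0.0003  0.0012]
[0.4865, 0.1495, 0.092] -> [-0.11   0.431  0.373] [-0.     -0.0003  0.0012]
```

```bash
python3 -m jog '[[0.1,-0.02,0.08,0,0,0,0],[0.1,-0.05,0.18,0,0,0,0],[0.1,-0.08,0.28,0,0,0,0],[0.1,-0.1,0.37,0.02,0,0,0],[0.1,-0.11,0.42,0.06,0,0,0],[0.1,-0.11,0.43,0.13,0,0,0],[0.1,-0.11,0.43,0.2,0,0,0],[0.1,-0.11,0.43,0.27,0,0,0],[0.1,-0.11,0.43,0.32,0,0,0],[0.1,-0.11,0.43,0.345,0,0,0],[0.1,-0.11,0.43,0.355,0,0,0],[0.1,-0.11,0.43,0.355,0,0,0],[0.1,-0.11,0.43,0.355,0,0,0]]' 35;python3 -c "
from h import *
go([.4865,.1495,.091],yaw=95.2)"
```

```text
t: 39.5
eef_pos: [0.4872, 0.1476, 0.2523]
ee_rot: [0.0, -0.046, 0.999, -0.0]
ft_force: [-0.0, 0.2, -1.2]
finger_gap: 0.288
finger_force: 32.0
grasp [0.4873 0.1476 0.0973] yaw y-axis 95.23 tilt [-5.e-04 -1.e-04 -1.e+00] t 39.5
[0.4865, 0.1495, 0.091] -> [0.002 0.008 0.025] [-0.      0.0001  0.0002]
```

```bash
python3 -m jog '[[0.1,0.002,0.007,0.008,0,0,0],[0.1,0.002,0.007,0.016,0,0,0],[0.1,0.002,0.007,0.022,0,0,0],[0.1,0.002,0.007,0.022,0,0,0]]'; python3 -m jog '[[0.1,0,0,0.003,0,0,0],[0.1,0,0,0.006,0,0,0],[0.1,0,0,0.006,0,0,0]]'
```

```text
t: 39.83
eef_pos: [0.4863, 0.1499, 0.2464]
ee_rot: [0.0, -0.046, 0.999, 0.0]
ft_force: [0.6, -0.8, -1.4]
finger_gap: 0.282
finger_force: 32.0
t: 40.08
eef_pos: [0.4869, 0.1499, 0.2461]
ee_rot: [0.001, -0.046, 0.999, 0.0]
ft_force: [-0.8, 0.1, 8.5]
finger_gap: 0.283
finger_force: 34.7
```

Contact at 8 N. Release, rise, and go for the jar.

```bash
python3 -m jog '[[0.1,0,0,-0.004,0,0,0],[0.4,0,0,-0.004,0,0,0],[0.5,0,0,-0.004,0,0,0],[0.6,0,0,-0.004,0,0,0],[0.6,0,0,-0.004,0,0,0],[0.6,0,0,-0.08,0,0,0],[0.6,0,0,-0.18,0,0,0],[0.6,0,0,-0.3,0,0,0],[0.68,0,-0.1,-0.34,0,0,0],[0.68,0,-0.25,-0.34,0,0,0],[0.68,-0.05,-0.4,-0.34,0,0,0],[0.68,-0.08,-0.6,-0.34,0,0,0],[0.68,-0.08,-1,-0.34,0,0,0],[0.68,-0.08,-1,-0.34,0,0,0],[0.68,-0.08,-1,-0.34,0,0,0],[0.68,-0.08,-1,-0.34,0,0,0],[0.68,-0.08,-1,-0.34,0,0,0]]' 35;python3 - <<'E'
from h import *
for n in('top','scene'):
    w=cloud(cap(n)).reshape(-1,3)
    for k,x,y,z0,z1 in(('jar',.478,-.186,.07,.09),('beaker',.56,-.24,.07,.095),('bottle',.487,.149,.095,.13),('bottlebody',.487,.149,.012,.13)):
        m=(np.hypot(w[:,0]-x,w[:,1]-y)<.04)&(w[:,2]>z0)&(w[:,2]<z1);p=w[m]
        if len(p):print(n,k,len(p),((p.min(0)+p.max(0))/2).round(4),p[:,2].max().round(3))
go([.478,-.186,.052],yaw=95.2)
E
```

```text
t: 41.5
eef_pos: [0.529, -0.0991, 0.3297]
ee_rot: [-0.0, -0.044, 0.999, -0.0]
ft_force: [0.4, 1.2, -0.3]
finger_gap: 0.681
finger_force: 0.0
top jar 49 [ 0.4771 -0.1949  0.0802] 0.088
top beaker 73 [ 0.5603 -0.2395  0.0809] 0.091
top bottle 23 [0.4884 0.1496 0.1086] 0.122
top bottlebody 172 [0.4875 0.1503 0.0675] 0.122
scene jar 163 [ 0.4762 -0.1839  0.078 ] 0.086
scene beaker 169 [ 0.5593 -0.2392  0.0803] 0.091
scene bottle 37 [0.4874 0.148  0.1087] 0.122
scene bottlebody 340 [0.4844 0.1485 0.0672] 0.122
grasp [ 0.5291 -0.0962  0.1747] yaw y-axis 95.32 tilt [ 5.e-04  8.e-04 -1.e+00] t 41.6
[0.478, -0.186, 0.052] -> [ 0.237 -0.339  0.49 ] [ 0.0003 -0.0002  0.0007]
```

```bash
python3 -m jog '[[0.7,0.08,-0.12,0,0,0,0],[0.7,0.16,-0.24,0,0,0,0],[0.7,0.237,-0.339,0.05,0,0,0],[0.7,0.237,-0.339,0.15,0,0,0],[0.7,0.237,-0.339,0.25,0,0,0],[0.7,0.237,-0.339,0.34,0,0,0],[0.7,0.237,-0.339,0.42,0,0,0],[0.7,0.237,-0.339,0.47,0,0,0],[0.7,0.237,-0.339,0.49,0,0,0],[0.7,0.237,-0.339,0.49,0,0,0],[0.4,0.237,-0.339,0.49,0,0,0],[0.4,0.237,-0.339,0.49,0,0,0],[0.4,0.237,-0.339,0.49,0,0,0],[0.4,0.237,-0.339,0.49,0,0,0],[0.4,0.237,-0.339,0.49,0,0,0],[0.4,0.237,-0.339,0.49,0,0,0]]' 35; python3 -m jog '[[0.4,0,0,-0.04,0,0,0],[0.4,0,0,-0.12,0,0,0],[0.4,0,0,-0.22,0,0,0],[0.4,0,0.05,-0.28,0,0,0],[0.4,-0.02,0.13,-0.28,0,0,0],[0.4,-0.04,0.24,-0.28,0,0,0],[0.4,-0.06,0.36,-0.28,0,0,0],[0.4,-0.08,0.48,-0.28,0,0,0],[0.4,-0.1,0.6,-0.28,0,0,0],[0.4,-0.12,0.72,-0.28,0,0,0],[0.4,-0.14,0.83,-0.28,0,0,0],[0.4,-0.16,0.92,-0.28,0,0,0],[0.4,-0.16,0.96,-0.28,0,0,0],[0.4,-0.16,0.98,-0.28,0,0,0],[0.4,-0.16,0.98,-0.28,0,0,0]]';python3 -c "
from h import *
go([.496,.067,.07],yaw=95.2)"
```

```text
t: 42.93
eef_pos: [0.4785, -0.1869, 0.2084]
ee_rot: [0.001, -0.046, 0.999, 0.0]
ft_force: [-0.8, 2.1, 7.7]
finger_gap: 0.477
finger_force: 36.1
t: 44.18
eef_pos: [0.4951, 0.0608, 0.2777]
ee_rot: [-0.0, -0.047, 0.999, -0.0]
ft_force: [0.1, -0.0, -0.4]
finger_gap: 0.475
finger_force: 35.7
grasp [0.4951 0.0608 0.1227] yaw y-axis 95.34 tilt [ 0.e+00 -1.e-04 -1.e+00] t 44.18
[0.496, 0.067, 0.07] -> [-0.006  0.024  0.211] [-0.     -0.      0.0008]
```

```bash
python3 -m jog '[[0.4,-0.006,0.024,0.04,0,0,0],[0.4,-0.006,0.024,0.11,0,0,0],[0.4,-0.006,0.024,0.18,0,0,0],[0.4,-0.006,0.024,0.25,0,0,0],[0.4,-0.006,0.024,0.3,0,0,0],[0.4,-0.006,0.024,0.325,0,0,0],[0.4,-0.006,0.024,0.335,0,0,0],[0.4,-0.006,0.024,0.335,0,0,0]]'; python3 -m jog '[[0.4,0,0,0.004,0,0,0],[0.4,0,0,0.007,0,0,0],[0.4,0,0,0.007,0,0,0]]';python3 -c "
from h import *
go([.4965,.067,.0355],yaw=95.2)"
```

```text
t: 44.85
eef_pos: [0.4962, 0.0658, 0.1932]
ee_rot: [-0.0, -0.045, 0.999, -0.0]
ft_force: [-0.5, 0.4, -1.5]
finger_gap: 0.471
finger_force: 35.7
t: 45.1
eef_pos: [0.4965, 0.0666, 0.1925]
ee_rot: [0.001, -0.046, 0.999, 0.0]
ft_force: [-0.1, 0.4, -0.8]
finger_gap: 0.474
finger_force: 35.7
grasp [0.4967 0.0667 0.0375] yaw y-axis 95.27 tilt [-1.1e-03  2.0e-04 -1.0e+00] t 45.1
[0.4965, 0.067, 0.0355] -> [-0.     0.002  0.008] [0.0001 0.0003 0.0004]
```

```bash
python3 -m jog '[[0.4,0,0,0.005,0,0,0],[0.4,0,0,0.009,0,0,0],[0.4,0,0,0.009,0,0,0]]'
```

```text
t: 45.35
eef_pos: [0.4965, 0.0667, 0.1904]
ee_rot: [0.0, -0.046, 0.999, 0.0]
ft_force: [-1.2, -0.3, 7.3]
finger_gap: 0.476
finger_force: 36.4
```

```bash
python3 -m jog '[[0.4,0,0,-0.004,0,0,0],[0.5,0,0,-0.004,0,0,0],[0.6,0,0,-0.004,0,0,0],[0.64,0,0,-0.004,0,0,0],[0.64,0,0,-0.004,0,0,0],[0.64,0,0,-0.08,0,0,0],[0.64,0,0,-0.2,0,0,0],[0.64,0,0,-0.34,0,0,0],[0.64,-0.05,-0.1,-0.42,0,0,0],[0.78,-0.1,-0.25,-0.46,0,0,0],[0.78,-0.15,-0.4,-0.46,0,0,0],[0.78,-0.25,-0.6,-0.46,0,0,0],[0.78,-0.35,-1,-0.46,0,0,0],[0.78,-0.35,-1,-0.46,0,0,0],[0.78,-0.35,-1,-0.46,0,0,0],[0.78,-0.35,-1,-0.46,0,0,0],[0.78,-0.35,-1,-0.46,0,0,0],[0.78,-0.35,-1,-0.46,0,0,0]]';python3 -c "
from h import *
go([.56,-.2395,.0635],yaw=95.2)"
```

```text
t: 46.85
eef_pos: [0.6061, -0.1737, 0.3041]
ee_rot: [-0.001, -0.046, 0.999, 0.001]
ft_force: [-0.3, 1.1, 0.0]
finger_gap: 0.777
finger_force: 0.0
grasp [ 0.606  -0.1735  0.1491] yaw y-axis 95.27 tilt [ 0.001   0.0011 -1.    ] t 46.85
[0.56, -0.2395, 0.0635] -> [ 0.208 -0.246  0.342] [ 0.0003 -0.0003  0.0004]
```

```bash
python3 -m jog '[[0.78,0.07,-0.1,0,0,0,0],[0.78,0.15,-0.2,0,0,0,0],[0.78,0.208,-0.246,0,0,0,0],[0.78,0.208,-0.246,0.05,0,0,0],[0.78,0.208,-0.246,0.13,0,0,0],[0.78,0.208,-0.246,0.21,0,0,0],[0.78,0.208,-0.246,0.28,0,0,0],[0.78,0.208,-0.246,0.325,0,0,0],[0.78,0.208,-0.246,0.342,0,0,0],[0.78,0.208,-0.246,0.342,0,0,0],[0.5,0.208,-0.246,0.342,0,0,0],[0.5,0.208,-0.246,0.342,0,0,0],[0.5,0.208,-0.246,0.342,0,0,0],[0.5,0.208,-0.246,0.342,0,0,0],[0.5,0.208,-0.246,0.342,0,0,0]]' 30; python3 -m jog '[[0.5,0,0,-0.04,0,0,0],[0.5,0,0,-0.12,0,0,0],[0.5,0,0,-0.22,0,0,0],[0.5,0,0.05,-0.28,0,0,0],[0.5,0.02,0.13,-0.28,0,0,0],[0.5,0.04,0.24,-0.28,0,0,0],[0.5,0.06,0.36,-0.28,0,0,0],[0.5,0.08,0.48,-0.28,0,0,0],[0.5,0.1,0.6,-0.28,0,0,0],[0.5,0.12,0.72,-0.28,0,0,0],[0.5,0.12,0.8,-0.28,0,0,0],[0.5,0.12,0.86,-0.28,0,0,0],[0.5,0.12,0.9,-0.28,0,0,0],[0.5,0.12,0.9,-0.28,0,0,0]]';python3 -c "
from h import *
go([.509,-.0105,.07],yaw=95.2)"
```

```text
t: 48.1
eef_pos: [0.5606, -0.2404, 0.2201]
ee_rot: [0.001, -0.046, 0.999, -0.0]
ft_force: [0.2, -0.7, 3.8]
finger_gap: 0.584
finger_force: 31.3
t: 49.27
eef_pos: [0.5096, -0.017, 0.2896]
ee_rot: [0.0, -0.047, 0.999, 0.0]
ft_force: [0.3, -0.9, -0.7]
finger_gap: 0.583
finger_force: 31.3
grasp [ 0.5096 -0.0168  0.1346] yaw y-axis 95.44 tilt [-3.e-04  9.e-04 -1.e+00] t 49.27
[0.509, -0.0105, 0.07] -> [0.    0.026 0.259] [0.0003 0.0001 0.0013]
```

```bash
python3 -m jog '[[0.5,0,0.02,0.04,0,0,0],[0.5,0,0.022,0.11,0,0,0],[0.5,0,0.022,0.18,0,0,0],[0.5,0,0.022,0.25,0,0,0],[0.5,0,0.022,0.3,0,0,0],[0.5,0,0.022,0.325,0,0,0],[0.5,0,0.022,0.338,0,0,0],[0.5,0,0.022,0.338,0,0,0],[0.5,0,0.022,0.338,0,0,0]]'; python3 -m jog '[[0.5,0,0,0.004,0,0,0],[0.5,0,0,0.008,0,0,0],[0.5,0,0,0.008,0,0,0]]'
```

```text
t: 50.02
eef_pos: [0.5094, -0.014, 0.2049]
ee_rot: [0.0, -0.046, 0.999, -0.0]
ft_force: [0.9, -0.1, -0.3]
finger_gap: 0.583
finger_force: 31.3
t: 50.27
eef_pos: [0.5094, -0.0135, 0.2031]
ee_rot: [0.0, -0.046, 0.999, 0.0]
ft_force: [-0.0, 0.4, 0.1]
finger_gap: 0.583
finger_force: 31.3
```

```bash
python3 -m jog '[[0.5,0,0,0.003,0,0,0],[0.5,0,0,0.006,0,0,0],[0.5,0,0,0.006,0,0,0]]'
```

```text
t: 50.52
eef_pos: [0.5096, -0.0135, 0.2021]
ee_rot: [0.001, -0.046, 0.999, 0.0]
ft_force: [-0.7, -0.0, 8.7]
finger_gap: 0.586
finger_force: 31.7
```

Contact, but 3 mm short in y. I'll lift a little, shift and set down.

```bash
python3 -m jog '[[0.5,0,0,-0.014,0,0,0],[0.5,0,0.006,-0.02,0,0,0],[0.5,0,0.012,-0.02,0,0,0],[0.5,0,0.012,-0.02,0,0,0],[0.5,0,0.012,-0.01,0,0,0],[0.5,0,0.012,-0.004,0,0,0],[0.5,0,0.012,-0.001,0,0,0],[0.5,0,0.012,-0.001,0,0,0]]'; python3 -m jog '[[0.58,0,0,-0.003,0,0,0],[0.65,0,0,-0.003,0,0,0],[0.74,0,0,-0.003,0,0,0],[0.76,0,0,-0.003,0,0,0],[0.76,0,0,-0.003,0,0,0],[0.76,0,0,-0.08,0,0,0],[0.76,0,0,-0.2,0,0,0],[0.76,0,0,-0.34,0,0,0],[0.76,0,0,-0.45,0,0,0],[0.76,0,-0.15,-0.5,0,0,0],[0.76,0,-0.35,-0.5,0,0,0],[0.76,0,-0.5,-0.5,0,0,0],[0.76,0,-0.7,-0.5,0,0,0],[0.76,0,-0.8,-0.5,0,0,0],[0.76,0,-0.8,-0.5,0,0,0],[0.76,0,-0.8,-0.5,0,0,0]]'; python3 - <<'E'
from h import *
for n in('top','scene'):
    w=cloud(cap(n)).reshape(-1,3)
    for k,x,y,z0,z1 in(('jar',.496,.067,.055,.09),('beaker',.509,-.01,.055,.095),('bottle',.487,.149,.095,.13),('cruc',.505,.382,.075,.12),('bar',.556,.076,.062,.08)):
        m=(np.hypot(w[:,0]-x,w[:,1]-y)<(.04 if k!='bar' else .012))&(w[:,2]>z0)&(w[:,2]<z1);p=w[m]
        if len(p):print(n,k,len(p),((p.min(0)+p.max(0))/2).round(4),p[:,2].max().round(3))
cv2.imwrite('pics/z.png',cv2.resize(ld('scene')['pixels'][110:310,80:360,::-1],None,fx=2.8,fy=2.8,interpolation=cv2.INTER_CUBIC))
E
```

```text
t: 51.18
eef_pos: [0.5091, -0.0106, 0.202]
ee_rot: [0.0, -0.046, 0.999, 0.0]
ft_force: [-3.2, 0.4, 10.9]
finger_gap: 0.585
finger_force: 31.8
t: 52.52
eef_pos: [0.5267, -0.2124, 0.3262]
ee_rot: [-0.0, -0.043, 0.999, -0.0]
ft_force: [-0.8, 0.0, -0.1]
finger_gap: 0.764
finger_force: 0.0
top jar 122 [0.4954 0.0678 0.0645] 0.072
top beaker 59 [ 0.5079 -0.0098  0.0654] 0.074
top bottle 17 [0.4898 0.1495 0.1087] 0.122
top cruc 176 [0.5045 0.3822 0.0956] 0.116
top bar 23 [0.5593 0.0761 0.0697] 0.075
scene jar 123 [0.4935 0.0666 0.0624] 0.07
scene beaker 130 [ 0.5068 -0.0095  0.0631] 0.071
scene bottle 40 [0.4845 0.1473 0.1089] 0.123
scene cruc 62 [0.5073 0.3704 0.0908] 0.106
scene bar 24 [0.5582 0.0759 0.0712] 0.076
```

View pics/z.png

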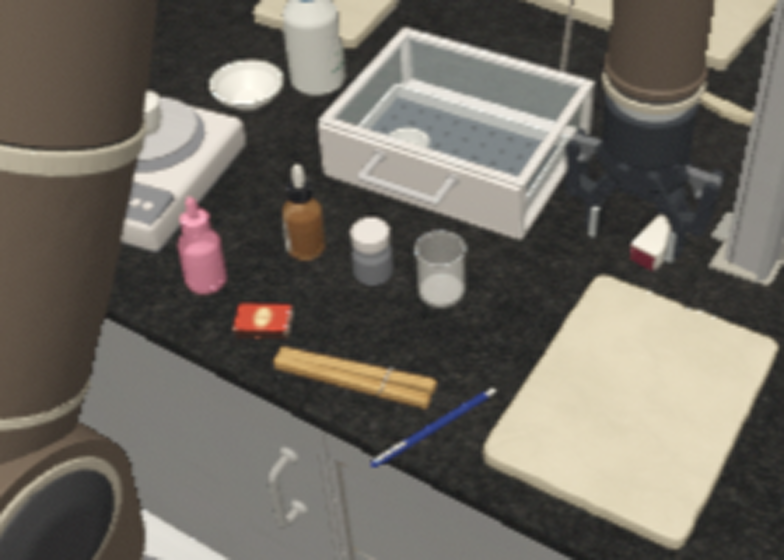

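Everything is in place: bottle (304,220), jar (371,250) and beaker (441,270) are back upright, the drawer is shut and the slab is empty. Handing in.

```bash
python3 -c "
from h import *
s=robot.state();print(s['joint_vel'],s['t']);print(robot.hand_in())"
```

```text
[-0.02292837 -0.00623302 -0.01090251  0.00517396  0.00053909  0.00050441
  0.00276327] 52.6167
the job is handed in; nothing more can be done
None
```

I handed the job in at 52.6 s of the 138 s allowed: the lidded crucible stands in the middle of the pan, the drawer is shut with the open crucible inside, and bottle, jar and beaker are back where they stood to within about 3 mm, with nothing knocked over.

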